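# Pin the clevis to its eye bolt and hold the joint up for the split pin

## Task

A clevis and an eye bolt lie in the assembly cradle with their holes in line: take the longer of the two headed pins from the wooden block and push it down through fork and eye until its head sits on the fork. Then grip the clevis, draw the joined pair up out of the cradle and tip it so that the eye bolt slants downward at about 45 degrees with the pin's head still on the upper side. Finish while still holding it there by the clevis alone, every part at least 10 cm above the bench, so that a workmate can fit the split pin; leave the short pin in the block and the oil can alone.

Things in the scene. Friction and masses are not known exactly. Their poses are not given: they have to be found in the camera images.
- cradle: Fixed pale grey painted steel fixture: plate 210x84x10 mm (x -92 to 118) with open-topped saddles. Origin on the bench under the pin axis; z up, -x toward the eye bolt's end (nearer the robot). Saddles 72 mm high at x -78 to -64 (slot 14 mm, eye bolt rod) and 92 to 106 (slot 18, shank); rails at x -14 to 24 carry the fork (guides 52 mm high, 18 mm free between for the pin's end).
- clevis: Loose dark steel clevis, about 0.3 kg. Origin mid pin hole, 62 mm above the bench at the start; z is the pin axis (up at the start), +x along its shank. Fork of two 10 mm cheeks, 14 mm gap, 34 mm high, 32 mm wide, holes 13.5 mm; solid at x 20 to 38; square neck 24x24 mm, x 38 to 67; 16 mm threaded shank to x 122 with a 24 mm nut at x 80 to 90.
- clevis_mouth (a point): Middle of the pin hole's mouth on the clevis's upper face, 17 mm above the clevis origin, 79 mm above the bench at the start; axes as the clevis.
- clevis_neck (a point): Middle of the clevis's square neck (24 x 24 mm, 29 mm long), where it is best gripped across y; 51 mm along +x from the pin hole; axes as the clevis.
- eye_bolt: Loose bright steel eye bolt, about 0.11 kg. Origin mid eye (30 mm across, 12 thick, hole 14 mm), which lies in the clevis's fork; z along the eye's hole (up at the start); 12 mm threaded rod to x -95, with a 19 mm nut at x -62 to -52. Nothing joins it to the clevis until the pin is through; then it swings on the pin.
- eye_bolt_end (a point): Free end of the eye bolt's rod, 95 mm from the middle of the eye.
- pin_block: Fixed dark wooden block 100 x 46 x 36 mm with two holes of 13 mm, 24 mm deep, at x -24 and +24 mm, y 0. Origin in the middle of its underside, z up.
- long_pin: The pin to use: bright steel, 0.06 kg, shank 12 mm, 46 mm long under a round head 22 mm across and 9 mm high, tapered to 6 mm over the last 6 mm, cross-drilled near the end. Origin on the axis at the head's underside; z from shank to head. Stands upright in either hole of the block, head top 67 mm above the bench.
- short_pin: Bystander: the same pin but only 28 mm long under the head; it stands in the other hole, head top 49 mm above the bench.
- oil_can: Bystander: green pump oil can with a bent spout, 68 x 85 x 176 mm, at the back left of the cradle; origin in the middle of its base.
There are look-alikes about, which are no part of the job. What is shaped like the long_pin but purple or yellow is not meant.

How it is judged:
On the way, in this order (a step that is already met when the one before it is completed fails the run):
1. the long pin is fully home through fork and eye, its head on the fork, with both parts still in the cradle (z of long_pin in the frame of clevis_mouth below 0.003 m and distance between long_pin and clevis_mouth below 0.004 m and angle between the z axis of long_pin and the z axis of clevis, either way round below 0.12 rad and distance between eye_bolt and clevis below 0.006 m and height (world z) of clevis below 0.075 m and horizontal distance between clevis and cradle below 0.015 m), for 0.2 s.
2. the pinned pair is drawn up clear of the cradle (height (world z) of clevis above 0.1 m and height (world z) of eye_bolt_end above 0.09 m and contact force between each of clevis, eye_bolt and cradle below 0.5 N), for 0.2 s.
At the end, for the whole second after the job is handed in: Long pin home (head within 3 mm of the fork); clevis held still in the fingers, 30 to 60 degrees from vertical, eye bolt down, pin head on the upper side; eye bolt hanging on the pin alone, its end over 10 cm above the bench; fingers touching neither eye bolt nor pin (z of long_pin in the frame of clevis_mouth below 0.003 m and distance between long_pin and clevis_mouth below 0.004 m and angle between the z axis of long_pin and the z axis of clevis, either way round below 0.12 rad and distance between eye_bolt and clevis below 0.006 m and angle between clevis's own x axis and vertical between 0.52 and 1.05 rad and angle between clevis's own z axis and vertical below 1.1 rad and angle between eye_bolt's own x axis and vertical below 1.22 rad and height (world z) of eye_bolt_end above 0.1 m and height (world z) of clevis above 0.14 m and contact force between the fingers and clevis above 3 N and contact force between each of the arm, the fingers and eye_bolt below 0.5 N and contact force between the fingers and long_pin below 0.5 N and contact force between each of clevis, eye_bolt and cradle below 0.5 N and linear speed of clevis below 0.03 m/s and linear speed of eye_bolt below 0.06 m/s); the arm keeps its last pose, push and grip.
It fails at once if the short pin is taken from the block or knocked out (distance of short_pin from where it was at the start of the episode above 0.015 m).
It fails at once if the oil can is disturbed (distance of oil_can from where it was at the start of the episode above 0.03 m).
It also fails if it takes over 64 s, if anything falls off the work surface, if the arm or the gripper's body presses on something with over 40 N, if the wrist force passes 120 N, or if a joint passes its speed limit or range.

## Robot

A 7-joint arm with a two-finger parallel gripper is mounted at the origin on a cart in front of the work surface, level with it; the furniture and walls round the work are solid. World frame = base frame: x ahead of the robot, y to its left, z up, the work surface at z = 0. Lengths are in m, angles in rad, forces in N, time in s.
With the tool pointing down it reaches from about 0.35 to 0.775 m from the base axis. Payload 3.1 kg.
Tool frame: the origin (TCP) lies at the very end of the fingers, on their centre line; the grasp point (between the pads) lies hold_point_z behind it (hold_point_z is the distance from the TCP to the grasp point, in m); z points along the fingers, x is the direction in which the jaws open and shut, and the axes are right-handed (so a half turn about z gives the same grasp; the last joint's range is limited). The gripper opens to 85 mm and grips with 20 to 120 N. Pads are 22 mm wide; open, the fingers measure 114 mm over their backs; the gripper's body (76 mm by 85 mm) begins 54 mm behind the grasp point. The pads swing forward as they close: fully open they stand 13 mm farther back than shut.
Start: joints at [-1.153, 0.311, 0.014, 1.512, -0.004, 1.319, -0.027], TCP at [0.244, 0.493, 0.231] pointing down, gripper open.
Joint ranges: [-2.7, 2.7], [-0.3, 1.91], [-1.27, 1.3], [0.12, 2.57], [-1.44, 4.58], [0.2, 2.03], [-3.05, 3.05]. Speed limits (rad/s): [2.79, 2.79, 3.14, 3.14, 3.14, 3.14, 3.14].

## Interface

Orientations are given as a rotation vector (axis times angle).
In Python, from cell import get_obs, capture, calibration, sign_off, hold_point_z gives the robot as it stands.
- The arm moves only by the shell command python3 -m creep 'ROWS' [OPENING] [FORCE]. ROWS is text: rows parted by semicolons, each of 4 numbers parted by spaces: the shift along the tool's x, y, z in units of 30 mm (1.0 is 30 mm), then the turn about the tool's z in rad. In form: dx dy dz turn; .... A call has 1 to 12 rows; each row shifts and turns the pose as measured when the row begins, along the tool's axes as they then stand; what a row does not reach is not made up. A row lasts 1/10 s, in which the tool goes at most 50 mm and 8.59 degrees, less where a joint would pass 70% of its speed; a pose out of reach is approached as far as the arm can. A call is refused whole if a number of a shift passes 1 or a number of a turn 0.15, either way. A call with a gripper value outside its range is refused whole. OPENING is the finger opening in mm, from 0 to 85.4, set as the call begins (- or left out, the last holds). The fingers move at their own pace and stop on an object; FORCE is the grip in N (left out, the last holds). Time passes only in rows, so rows that do not move let the fingers close. It gives the time, the measured TCP pose, the force and the opening at its end, in the units of the state.
- get_obs(): the state, without advancing time (a new reading comes with each control period).
- capture(name): name is "side" or "top" or "wrist"; returns the picture (384x512x3 uint8, blue, green, red); there is no depth.
- calibration(name): a dict with "intrinsics" (3x3 intrinsics, pixels), "pose" (4x4, takes a point from camera to world coordinates); the wrist camera has in their place "tool_from_camera" (4x4, takes a point from camera to tool coordinates, whose origin is the TCP and whose axes are the tool frame's). Camera axes: x right, y down, z forward; pixel columns grow to the right and rows downward; lengths in m; the calibration is good to about 2 mm. A picture is of the moment at which its call begins: read the wrist's pose just before it. calibration takes no time and is no camera call.
- sign_off(): hands the job in, once; it reports no verdict.
The state is a dict: "time": time; "joint_positions": joint angles; "qd": joint speeds; "joint_torque": joint torques, N m; "eef_pos": TCP position; "tcp_rot": TCP orientation; "ft_force": force on the tool from outside, world axes, zero at the start; "ft_torque": the same for the moment, N m; "opening": opening from 0.0 (shut) to 1.0 (fully open).
Only numpy, scipy, OpenCV 4.12 (cv2) and the standard library are available. Lean on these libraries where they do the work, as an engineer would, in place of code of your own. Each camera call takes 0.05 s, during which the arm holds its last target.

## Working session

There is one attempt and no reset: what is moved stays moved. The work goes in short steps, Python scripts to look and compute and a shell command to move; the robot and the scene stay as the last step left them, time stands still between calls to the robot, and variables do not carry over. Pictures are saved under pics/ and viewed, and the job is handed in when it is done.

```bash
ls; mkdir -p pics
python3 - <<'E'
from cell import *
import cv2,numpy as np
np.set_printoptions(precision=4,suppress=True)
o=get_obs();print(o, hold_point_z if not callable(hold_point_z) else hold_point_z())
for n in("side","top","wrist"):
    cv2.imwrite(f"pics/{n}0.png",capture(n));print(n,calibration(n))
E
```

```text
pics
{'time': 0.0, 'joint_positions': array([-1.1527,  0.3117,  0.014 ,  1.5131, -0.0044,  1.3192, -0.0272]), 'qd': array([-0.0019, -0.0011,  0.0007, -0.0013,  0.0017,  0.0021,  0.0021]), 'joint_torque': array([ -0.0002, -37.9916,   0.1459, -23.0594,   0.0122,   0.0136,
        -0.    ]), 'eef_pos': array([0.2437, 0.4922, 0.2302]), 'tcp_rot': array([ 2.668 ,  1.6562, -0.0031]), 'ft_force': array([ 0.143 ,  0.9087, -0.2851]), 'ft_torque': array([-0.003 , -0.0382,  0.0191]), 'opening': 0.9966302466773973} 0.0187
side {'intrinsics': array([[419.6274,   0.    , 255.6638],
       [  0.    , 419.6274, 187.0921],
       [  0.    ,   0.    ,   1.    ]]), 'pose': array([[ 0.8504, -0.3397,  0.4018,  0.1223],
       [-0.5261, -0.5646,  0.636 , -0.6161],
       [ 0.0108, -0.7522, -0.6588,  0.7066],
       [ 0.    ,  0.    ,  0.    ,  1.    ]])}
top {'intrinsics': array([[440.3064,   0.    , 255.8992],
       [  0.    , 440.3064, 194.1615],
       [  0.    ,   0.    ,   1.    ]]), 'pose': array([[-0.0186, -0.9908,  0.1341,  0.4107],
       [-0.9998,  0.017 , -0.013 ,  0.0366],
       [ 0.0106, -0.1343, -0.9909,  1.063 ],
       [ 0.    ,  0.    ,  0.    ,  1.    ]])}
wrist {'intrinsics': array([[278.3851,   0.    , 253.8909],
       [  0.    , 278.3851, 193.6245],
       [  0.    ,   0.    ,   1.    ]]), 'tool_from_camera': array([[ 1.    , -0.0016, -0.001 ,  0.0002],
       [ 0.0018,  0.9456,  0.3253, -0.0843],
       [ 0.0005, -0.3253,  0.9456, -0.1404],
       [ 0.    ,  0.    ,  0.    ,  1.    ]])}
```

View pics/side0.png

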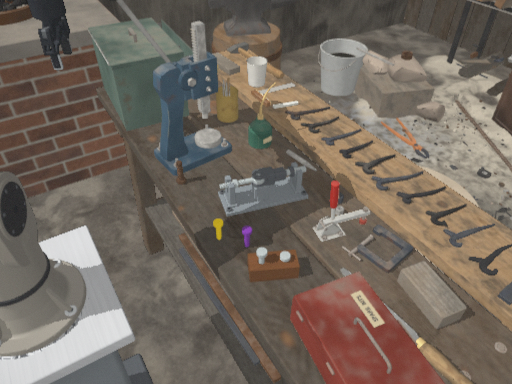

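View pics/top0.png

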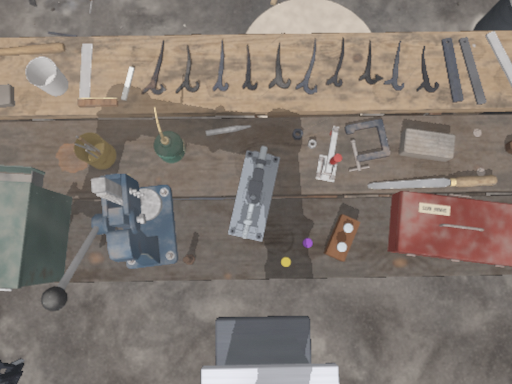

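View pics/wrist0.png

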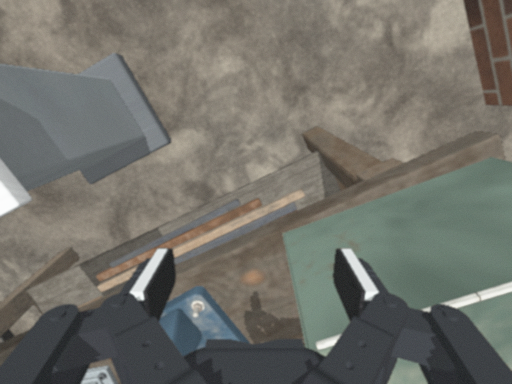

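Run:
```python
import cv2,numpy as np
a=cv2.imread("pics/side0.png")[205:290,205:320];b=cv2.imread("pics/top0.png")[210:270,270:370];c=cv2.imread("pics/top0.png")[140:250,220:290];d=cv2.imread("pics/side0.png")[145:220,210:325]
r=lambda i:cv2.resize(i,(400,300),interpolation=cv2.INTER_CUBIC)
c=cv2.copyMakeBorder(c,0,0,38,38,cv2.BORDER_CONSTANT)
cv2.imwrite("pics/c1.png",np.vstack([np.hstack([r(a),r(b)]),np.hstack([r(d),r(c)])]))
```

```text
(no output)
```

View pics/c1.png

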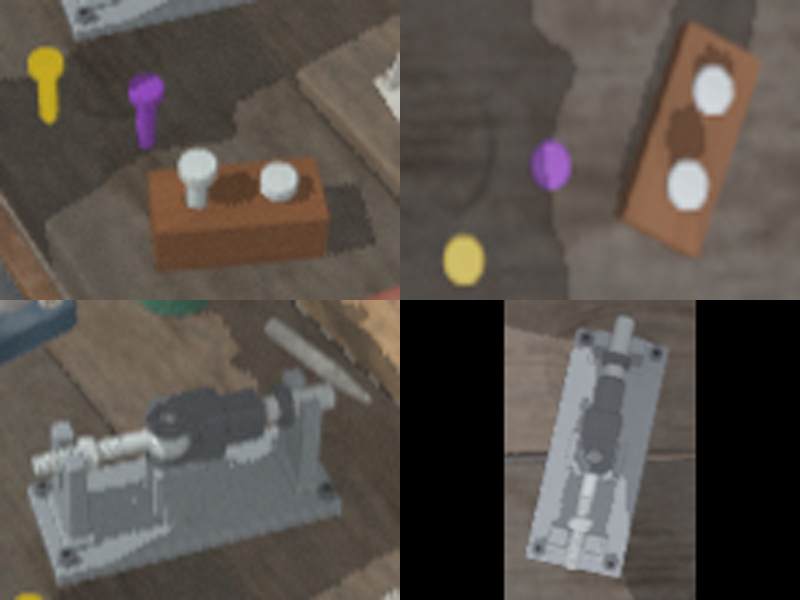

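```bash
cat > h.py <<'E'
from cell import *
import cv2,numpy as np
from scipy.spatial.transform import Rotation as R
np.set_printoptions(precision=4,suppress=True)
def ray(n,u,v):
    c=calibration(n);K=c["intrinsics"]
    if n=="wrist":
        o=get_obs();T=np.eye(4);T[:3,:3]=R.from_rotvec(o["tcp_rot"]).as_matrix();T[:3,3]=o["eef_pos"];P=T@c["tool_from_camera"]
    else:P=c["pose"]
    d=P[:3,:3]@np.linalg.inv(K)@[u,v,1.];return P[:3,3],d/np.linalg.norm(d)
def atz(n,u,v,z):
    p,d=ray(n,u,v);return p+d*(z-p[2])/d[2]
def proj(n,X):
    c=calibration(n);K=c["intrinsics"]
    if n=="wrist":
        o=get_obs();T=np.eye(4);T[:3,:3]=R.from_rotvec(o["tcp_rot"]).as_matrix();T[:3,3]=o["eef_pos"];P=T@c["tool_from_camera"]
    else:P=c["pose"]
    q=K@(np.linalg.inv(P)@np.append(X,1))[:3];return q[:2]/q[2]
def delta(target,yaw=None,o=None):
    "shift in tool units to reach target TCP; yaw = world dir (rad) of tool x"
    o=o or get_obs();M=R.from_rotvec(o["tcp_rot"]).as_matrix()
    d=M.T@(np.array(target)-o["eef_pos"])/0.03
    cy=np.arctan2(M[1,0],M[0,0]);t=None
    if yaw is not None:
        t=-(yaw-cy);t=(t+np.pi/2)%np.pi-np.pi/2
    print("tcp",o["eef_pos"],"yaw",cy,"tilt",np.degrees(np.arccos(-M[2,2])),"shift units",d,"turn",t,"F",o["ft_force"],"t",o["time"],"op",o["opening"]*85.4)
E
python3 - <<'E'
from h import *
for n,f in(("top",(330,215,360,260)),("side",(250,240,300,270))):
    im=cv2.imread(f"pics/{n}0.png");hs=cv2.cvtColor(im,cv2.COLOR_BGR2HSV)
    m=((hs[...,2]>165)&(hs[...,1]<50)).astype(np.uint8)
    k,l,s,c=cv2.connectedComponentsWithStats(m)
    for i in range(1,k):
        x,y=c[i]
        if f[0]<x<f[2] and f[1]<y<f[3] and s[i][4]>8: print(n,c[i],s[i],"z67",atz(n,x,y,.067),"z49",atz(n,x,y,.049))
# clevis
s=70/300
for n,u,v in(("top",220+(595-400)*146/400-38,140+(460-300)*110/300),("side",210+172*115/400,145+(418-300)*75/300)):
    print(n,u,v,atz(n,u,v,.079))
for n,u,v,z in(("top",220+(624-400)*146/400-38,140+22*110/300,.07),("top",220+(573-400)*146/400-38,140+265*110/300,.068),("side",210+330*115/400,145+95*75/300,.062),("side",210+38*115/400,145+165*75/300,.062)):
    print(n,u,v,atz(n,u,v,z))
print(atz("top",168,150,.1),atz("top",163,118,.15))
E
```

```text
top [347.9571 227.9429] [344 224   9   9  70] z67 [ 0.4647 -0.1834  0.067 ] z49 [ 0.4656 -0.1874  0.049 ]
top [341.557  246.8481] [337 242  10  10  79] z67 [ 0.4225 -0.167   0.067 ] z49 [ 0.4227 -0.1707  0.049 ]
side [261.1408 251.5775] [257 248  10   9  71] z67 [ 0.4203 -0.168   0.067 ] z49 [ 0.4286 -0.1554  0.049 ]
side [284.2375 255.425 ] [280 251  10  10  80] z67 [ 0.4537 -0.1996  0.067 ] z49 [ 0.463  -0.1879  0.049 ]
top 253.175 198.66666666666666 [0.5337 0.03   0.079 ]
side 259.45 174.5 [0.5363 0.0234 0.079 ]
top 263.76 148.06666666666666 [0.6521 0.0034 0.07  ]
top 245.14499999999998 237.16666666666669 [0.4481 0.0496 0.068 ]
side 304.875 168.75 [0.6552 0.002  0.062 ]
side 220.925 186.25 [0.4475 0.0506 0.062 ]
[0.6438 0.2184 0.1   ] [0.7019 0.2202 0.15  ]
```

Run:
```python
from h import *
for z in(.2,.3,.4,.5):
    print(z,"ball top",atz("top",55,298,z)[:2],"lever mid top",atz("top",80,258,z)[:2],"pivot top",atz("top",105,222,z)[:2],"side upper",atz("side",130,12,z)[:2],"side pivot",atz("side",178,68,z)[:2], "box",atz("top",70,190,z)[:2])
delta([0.4215,-0.1675,.15],np.radians(65.4))
```

```text
0.2 ball top [0.3342 0.4122] lever mid top [0.4089 0.3674] pivot top [0.4776 0.3212] side upper [0.5426 0.8812] side pivot [0.5083 0.3959] box [0.542  0.3916]
0.3 ball top [0.343  0.3687] lever mid top [0.4091 0.3291] pivot top [0.4699 0.2882] side upper [0.4597 0.5857] side pivot [0.4321 0.1962] box [0.5268 0.3505]
0.4 ball top [0.3519 0.3252] lever mid top [0.4093 0.2907] pivot top [0.4621 0.2552] side upper [0.3767 0.2902] side pivot [ 0.3559 -0.0036] box [0.5116 0.3094]
0.5 ball top [0.3608 0.2817] lever mid top [0.4095 0.2524] pivot top [0.4544 0.2223] side upper [ 0.2937 -0.0054] side pivot [ 0.2797 -0.2033] box [0.4964 0.2682]
tcp [0.2438 0.4924 0.2305] yaw 1.1110516692856844 tilt 0.10525604947977103 shift units [-17.0787  15.0676   2.7149] turn -0.030393661518607118 F [-0.9185  0.198   0.0108] t 0.15 op 85.41192199652099
```

Run:
```python
import cv2
cv2.imwrite("pics/s2.png",cv2.resize(cv2.imread("pics/side0.png")[0:190,20:280],(780,570)))
```

```text
(no output)
```

View pics/s2.png

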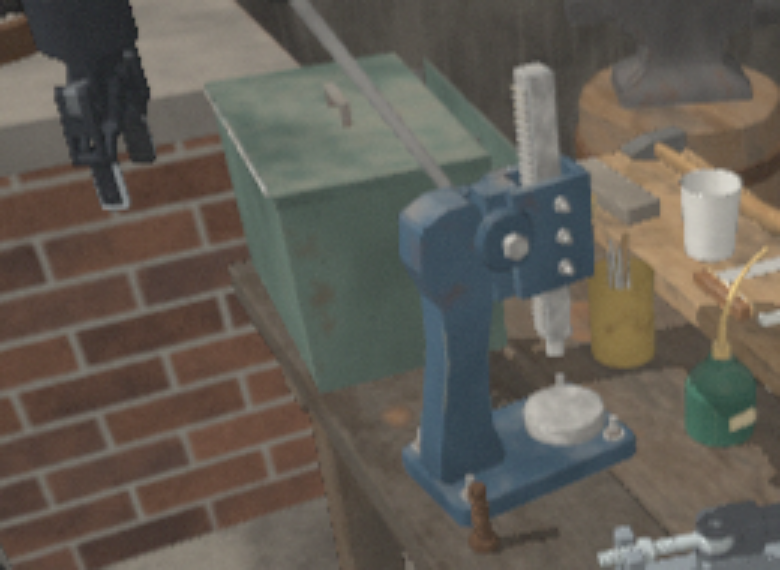

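Run:
```python
from h import *
p,a=ray("top",55,298);_,b=ray("top",97,232)
n=np.cross(a,b)
for u,v in((178,64),(150,32),(130,12),(118,0)):
    q,d=ray("side",u,v);t=((p-q)@n)/(d@n);print(u,v,q+d*t,proj("top",q+d*t))
```

```text
178 64 [0.4748 0.3049 0.2557] [103.8642 221.2133]
150 32 [0.4178 0.3059 0.3448] [ 83.9571 252.4959]
130 12 [0.382  0.3092 0.3936] [ 68.5698 276.6761]
118 0 [0.3621 0.311  0.4207] [ 58.8828 291.8985]
```

```bash
python3 -m creep '-1 0 0 0;-1 0 0 0;-1 0 0 0;-1 0 0 0;-1 0 0 0' - ; python3 -c "
from h import *
delta([.255,.245,.23])"
```

```text
time: 0.65
eef_pos: [0.1758, 0.355, 0.2273]
tcp_rot: [2.666, 1.655, -0.007]
ft_force: [0.3, -0.3, 0.5]
opening: 0.998
tcp [0.1758 0.355  0.2273] yaw 1.1109009724909442 tilt 0.328641739851195 shift units [-2.1137  3.9924 -0.0764] turn None F [ 0.2597 -0.272   0.4575] t 0.65 op 85.2560597762335
```

```bash
python3 -m creep '-.53 1 0 0;-.53 1 0 0;-.53 1 0 0;-.53 1 0 0;-.59 .88 0 0;-.59 .88 0 0;-.59 .88 0 0;-.59 .88 0 0;-.59 .88 0 0;-.59 .88 0 0' - ; python3 -c "
from h import *
delta([.4215,-.1675,.15],np.radians(65.4))"
```

```text
time: 1.65
eef_pos: [0.3508, 0.0685, 0.2265]
tcp_rot: [2.657, 1.674, -0.01]
ft_force: [0.9, 0.5, 0.2]
opening: 1.002
tcp [0.3508 0.0685 0.2265] yaw 1.124265555693631 tilt 0.3560670101847313 shift units [-6.0612  5.53    2.5709] turn -0.0171797751106606 F [0.8645 0.511  0.2255] t 1.65 op 85.59535024646195
```

```bash
python3 -m creep '-.87 .79 .3 0;-.87 .79 .3 0;-.87 .79 .3 0;-.87 .79 .3 0;-.87 .79 .3 0;-.87 .79 .3 0;-.87 .79 .3 -.017;0 0 0 0;0 0 0 0' 40 40; python3 -c "
from h import *
delta([.4215,-.1675,.15],np.radians(65.4))
im=capture('wrist');cv2.imwrite('pics/w1.png',im);print(proj('wrist',[.4215,-.1675,.067]),proj('wrist',[.464,-.187,.049]))"
```

```text
time: 2.55
eef_pos: [0.4233, -0.1818, 0.1616]
tcp_rot: [2.646, 1.688, -0.006]
ft_force: [-0.8, 0.0, 0.2]
opening: 0.469
tcp [ 0.4233 -0.1818  0.1616] yaw 1.1358237595640943 tilt 0.29676974806056855 shift units [ 0.4076 -0.2549  0.3833] turn -0.005621571240197243 F [-0.8414  0.0363  0.176 ] t 2.55 op 40.04024828375415
[268.3718 189.0068] [267.0794 227.7133]
```

View pics/w1.png

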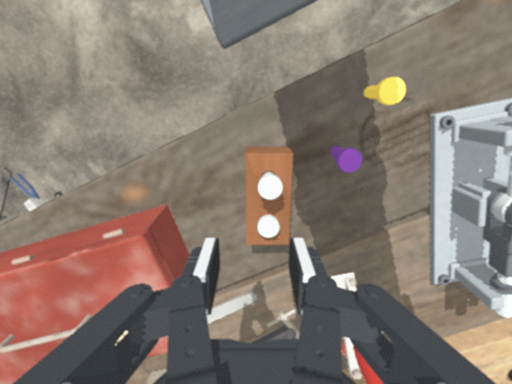

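```bash
cat >> h.py <<'E'
def white(im,u,v,r=25,V=170):
    hs=cv2.cvtColor(im,cv2.COLOR_BGR2HSV);m=((hs[...,2]>V)&(hs[...,1]<60)).astype(np.uint8)
    k,l,s,c=cv2.connectedComponentsWithStats(m);b=None
    for i in range(1,k):
        if np.hypot(*(c[i]-[u,v]))<r and s[i][4]>30: print(c[i],s[i]);b=c[i] if b is None else b
    return b
E
python3 -c "
from h import *
im=cv2.imread('pics/w1.png');b=white(im,270,186);print(atz('wrist',*b,.067))
b=white(im,268,227,12);print(atz('wrist',*b,.049))
delta([.4218,-.1675,.09],np.radians(65.4))"
```

```text
[269.6058 186.0803] [257 172  26  28 548]
[ 0.4195 -0.1654  0.067 ]
[267.979  225.9044] [257 214  23  24 429]
[ 0.4626 -0.1854  0.049 ]
tcp [ 0.4233 -0.1818  0.1617] yaw 1.1365446507377999 tilt 0.3174733449350962 shift units [ 0.4262 -0.2487  2.3891] turn -0.004900680066491692 F [ 0.0454 -0.2966  0.1916] t 2.6 op 40.132078313181545
```

```bash
python3 -m creep '.22 -.12 .6 0;.22 -.12 .6 0;0 0 .6 0;0 0 .5 0;0 0 0 0;0 0 0 0' 40 40; python3 -c "
from h import *
delta([.4210,-.167,.0585],np.radians(65.4))
im=capture('wrist');cv2.imwrite('pics/w2.png',im);p=proj('wrist',[.421,-.167,.067]);print(p);b=white(im,*p,30);print(atz('wrist',*b,.067))"
```

```text
time: 3.2
eef_pos: [0.4242, -0.1572, 0.0928]
tcp_rot: [2.635, 1.709, 0.008]
ft_force: [-0.2, -0.5, 0.3]
opening: 0.47
tcp [ 0.4242 -0.1572  0.0928] yaw 1.1507887633372844 tilt 0.29182558634622435 shift units [-0.345   0.0308  1.1423] turn 0.009343432532992857 F [-0.1809 -0.4661  0.3006] t 3.2 op 40.12782090590487
[238.208  233.7067]
[240.9104 227.5955] [ 224  205   34   42 1016]
[ 0.4177 -0.1635  0.067 ]
```

View pics/w2.png

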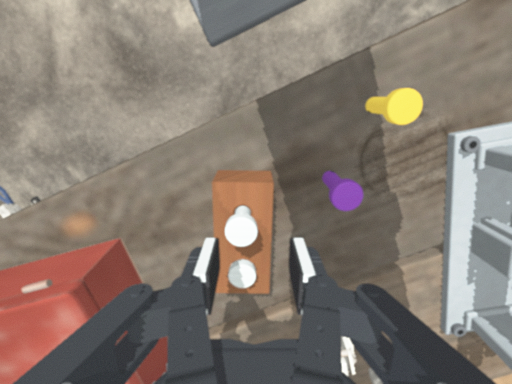

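```bash
python3 -c "
from h import *
o=get_obs();M=R.from_rotvec(o['tcp_rot']).as_matrix()
for z in(0,-.003,-.0187):
  for x in(-.02,0,.02): print(z,x,proj('wrist',o['eef_pos']+M@[x,0,z]),proj('wrist',o['eef_pos']+M@[x,-.011,z]))
print(atz('wrist',241,231,.067))
delta(atz('wrist',241,231,.067))
im=capture('wrist');cv2.imwrite('pics/w3.png',cv2.resize(im[180:384,150:350],(784,800))[:600])"
```

```text
0 -0.02 [219.226  252.8525] [218.3989 235.7175]
0 0 [253.9797 252.8074] [253.9465 235.669 ]
0 0.02 [288.7428 252.7623] [289.5039 235.6204]
-0.003 -0.02 [218.5982 255.6464] [217.7413 238.2603]
-0.003 0 [253.9784 255.6009] [253.9446 238.2113]
-0.003 0.02 [289.3684 255.5554] [290.1582 238.1622]
-0.0187 -0.02 [214.9054 272.082 ] [213.8618 253.2615]
-0.0187 0 [253.9711 272.0343] [253.9335 253.2095]
-0.0187 0.02 [293.0488 271.9865] [294.0177 253.1576]
[ 0.42   -0.1645  0.067 ]
tcp [ 0.4242 -0.1571  0.0928] yaw 1.1509845178239961 tilt 0.3005532198249035 shift units [-0.2865 -0.0329  0.8603] turn None F [ 0.7628 -0.179   0.3896] t 3.25 op 39.755411917314966
```

View pics/w3.png

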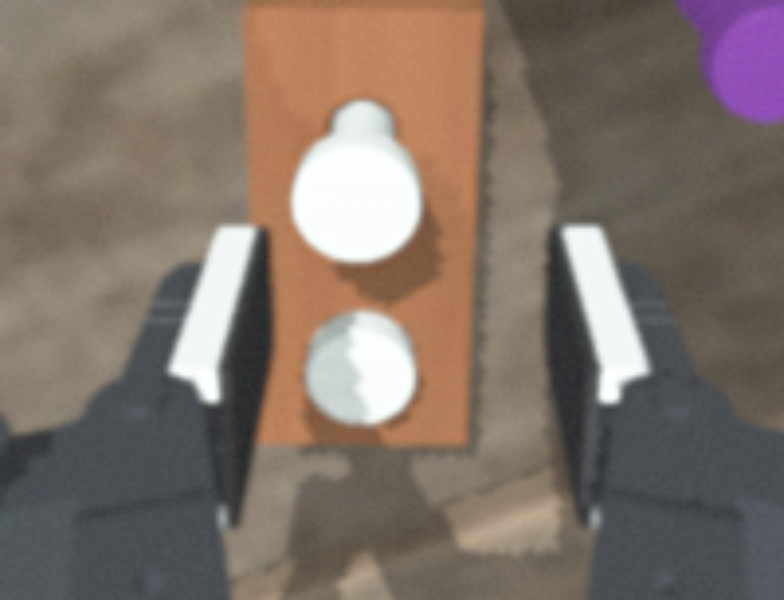

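```bash
python3 -m creep '-.3 0 0 0;0 0 0 0;0 0 .4 0;0 0 .4 0;0 0 .38 0;0 0 0 0;0 0 0 0' 40 40; python3 -c "
from h import *
delta([.4200,-.1650,.056],np.radians(65.4))
im=capture('wrist');cv2.imwrite('pics/w4.png',cv2.resize(im[180:384,150:350],(784,800))[:600])"
```

```text
time: 4.0
eef_pos: [0.4218, -0.1672, 0.0559]
tcp_rot: [2.634, 1.706, 0.012]
ft_force: [-0.7, -0.2, -0.2]
opening: 0.467
tcp [ 0.4218 -0.1672  0.0559] yaw 1.1498196949743322 tilt 0.4828799919054493 shift units [ 0.0424 -0.0842 -0.0027] turn 0.008374364170040671 F [-0.6545 -0.2447 -0.2167] t 4.0 op 39.91615667864528
```

View pics/w4.png

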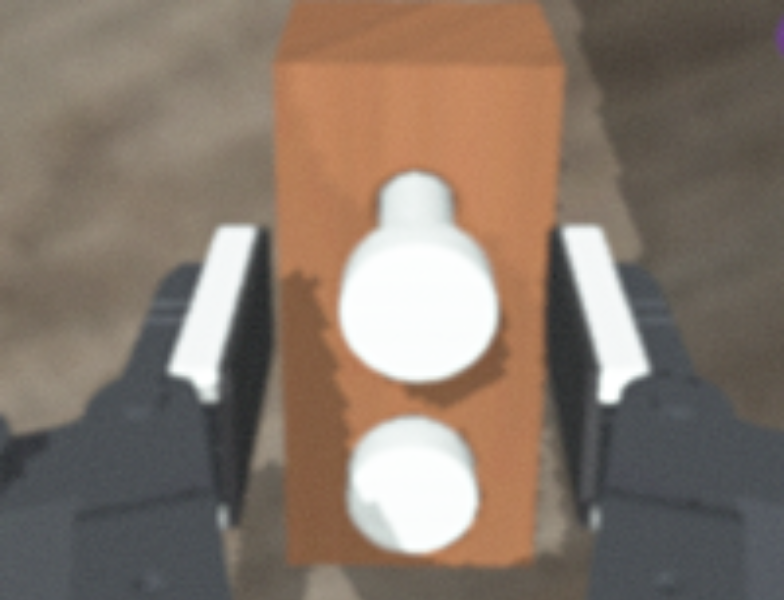

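```bash
python3 -c "
from h import *
delta([*atz('wrist',256.9,257.8,.067)[:2],.056])"; python3 -m creep '.06 -.1 0 0;0 0 0 0' 34 40;python3 -m creep '0 0 0 0;0 0 0 0;0 0 0 0;0 0 0 0' 10 40;python3 -c "
from h import *
delta([.42,-.165,.056])
im=capture('wrist');cv2.imwrite('pics/w5.png',cv2.resize(im[180:384,150:350],(784,800))[:600])"
```

```text
tcp [ 0.4216 -0.167   0.0559] yaw 1.1499654499722616 tilt 0.4675943822924516 shift units [ 0.0504 -0.123  -0.0026] turn None F [-0.5205 -1.1884  0.579 ] t 4.05 op 40.05080280944276
time: 4.25
eef_pos: [0.4197, -0.1641, 0.0561]
tcp_rot: [2.634, 1.707, 0.012]
ft_force: [0.1, 0.2, -0.5]
opening: 0.398
time: 4.65
eef_pos: [0.4202, -0.164, 0.0568]
tcp_rot: [2.632, 1.707, 0.014]
ft_force: [-0.6, -0.4, -0.9]
opening: 0.23
tcp [ 0.4202 -0.164   0.0568] yaw 1.1506192654397178 tilt 0.5770042465964451 shift units [-0.0332  0.0079  0.0274] turn None F [-0.5733 -0.3978 -0.864 ] t 4.65 op 19.662897788782086
```

View pics/w5.png

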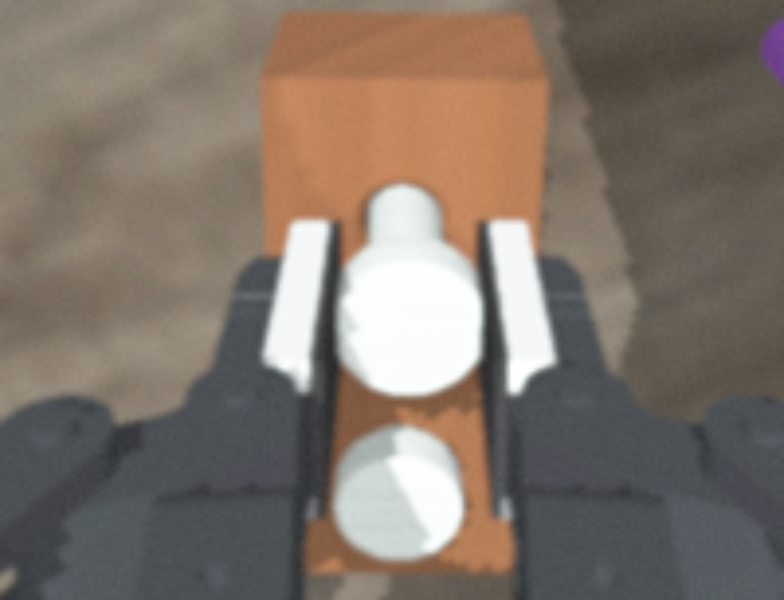

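```bash
python3 -m creep '0 0 0 0;0 0 -.3 0;0 0 -.4 0;0 0 -.5 0;0 0 -.6 0;0 0 -.6 0;0 0 -.6 0;0 0 -.6 0;0 0 0 0;0 0 0 0' 10 60;python3 -c "
from h import *
delta([.535,.0265,.15],np.radians(77))
im=capture('wrist');cv2.imwrite('pics/w6.png',cv2.resize(im[180:384,150:350],(784,800))[:600])
im=capture('side');cv2.imwrite('pics/s6.png',cv2.resize(im[120:320,180:380],(600,600)))"
```

```text
time: 5.7
eef_pos: [0.4193, -0.1653, 0.1752]
tcp_rot: [2.633, 1.702, 0.021]
ft_force: [0.2, 0.0, -0.8]
opening: 0.217
tcp [ 0.4193 -0.1653  0.1752] yaw 1.147858212035873 tilt 0.8528439461269356 shift units [7.4057 0.8823 0.9105] turn -0.19604531199976094 F [ 0.2368  0.0372 -0.7975] t 5.7 op 18.543206033572904
```

View pics/w6.png

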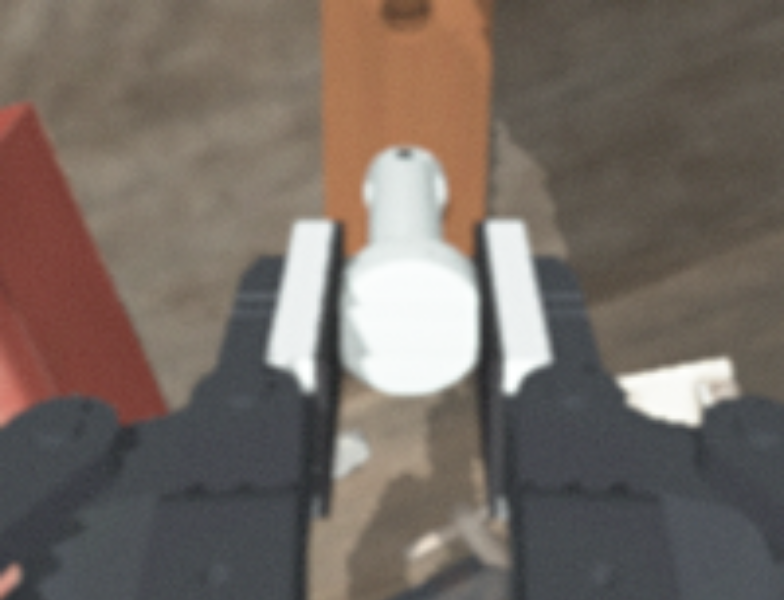

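View pics/s6.png

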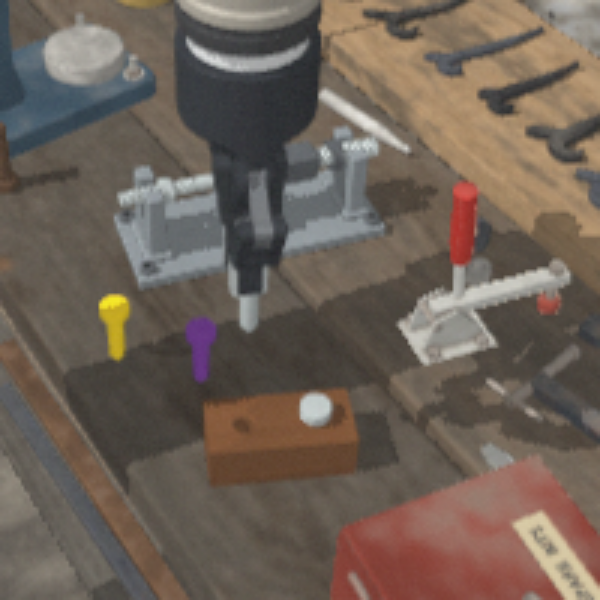

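```bash
python3 -m creep '.9 .15 0 0;.9 .2 0 0;.9 .25 0 0;.9 .3 0 -.05;.9 .3 0 -.05;.9 .3 0 -.05;.9 .3 0 -.05;.6 .2 0 0;0 0 0 0;0 0 0 0' 10 60;python3 -c "
from h import *
delta([.535,.0265,.15],np.radians(77))
im=capture('wrist');cv2.imwrite('pics/w7.png',im);print(proj('wrist',[.535,.0265,.079]))"
```

```text
time: 6.8
eef_pos: [0.5457, 0.0108, 0.1642]
tcp_rot: [-2.453, -1.955, 0.012]
ft_force: [-0.0, -0.9, -0.1]
opening: 0.217
tcp [0.5457 0.0108 0.1642] yaw 1.345790691492502 tilt 0.5424527021206383 shift units [ 0.4315 -0.4599  0.4771] turn 0.0018871674568681218 F [-0.0074 -0.8582 -0.0524] t 6.8 op 18.554241995122588
[269.0089 186.5088]
```

View pics/w7.png

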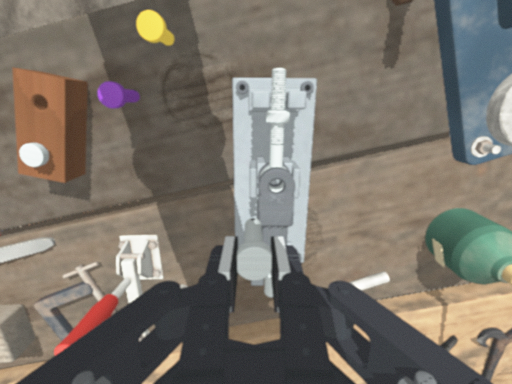

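```bash
python3 -c "
import cv2
im=cv2.imread('pics/w7.png');cv2.imwrite('pics/w7c.png',cv2.resize(im[60:285,215:340],(400*5//6*1,600),interpolation=cv2.INTER_CUBIC))"
```

```text
(no output)
```

View pics/w7c.png

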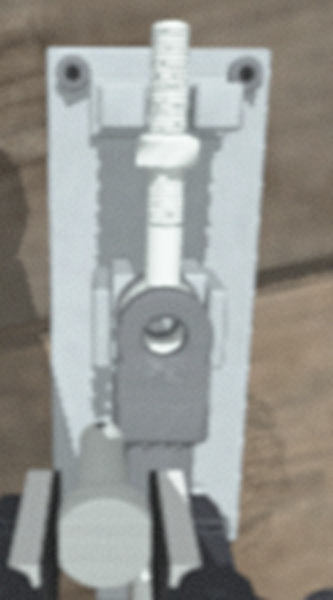

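```bash
python3 -c "
from h import *
def c(x,y,z): return atz('wrist',215+x/2.664,60+y/2.667,z)
h=c(164,333,.079);print('hole',h)
for a,b,z in(((47,50),(51,400),.01),((270,50),(238,540),.01),((170,22),(163,280),.067),((118,320),(116,435),.079),((212,320),(208,440),.079),((73,73),(0,0),.01),((245,73),(0,0),.01)):
  p=c(*a,z);q=c(*b,z);d=q-p;print(p,np.degrees(np.arctan2(d[1],d[0])))
delta([*h[:2],.15])
print(atz('top',253.2,198.7,.079))
"
```

```text
hole [0.535 0.033 0.079]
[0.44   0.0136 0.01  ] -13.682918558958715
[0.4585 0.0938 0.01  ] -12.98049814582442
[0.4456 0.054  0.067 ] -13.080972629893425
[0.5275 0.0197 0.079 ] -13.615998983241665
[0.5342 0.0487 0.079 ] -12.199727455431708
[0.4499 0.0211 0.01  ] -146.40489511728467
[0.4643 0.0835 0.01  ] -118.32777081117351
tcp [0.5456 0.011  0.1642] yaw 1.3456075414516884 tilt 0.536328125502999 shift units [ 0.6374 -0.5035  0.4776] turn None F [-0.5411  0.3449 -0.6866] t 6.85 op 18.651806416080998
[0.5336 0.03   0.079 ]
```

```bash
python3 -c "
from h import *
o=get_obs();M=R.from_rotvec(o['tcp_rot']).as_matrix()
for y in(-.004,-.002,0,.002,.004):
  print(y,[proj('wrist',o['eef_pos']+M@[0,y,z]) for z in(-.010,-.001,.045)])
im=cv2.imread('pics/w7.png');cv2.imwrite('pics/w7d.png',cv2.resize(im[210:290,205:305],(800,640),interpolation=cv2.INTER_CUBIC)[:600])
"
```

```text
-0.004 [array([253.713 , 256.0038]), array([253.7354, 247.4824]), array([253.8202, 215.1763])]
-0.002 [array([253.7206, 259.2427]), array([253.7424, 250.5824]), array([253.8254, 217.7128])]
0 [array([253.728 , 262.4537]), array([253.7494, 253.657 ]), array([253.8306, 220.2331])]
0.002 [array([253.7354, 265.637 ]), array([253.7563, 256.7067]), array([253.8358, 222.7372])]
0.004 [array([253.7428, 268.7931]), array([253.7632, 259.7316]), array([253.841 , 225.2254])]
```

View pics/w7d.png

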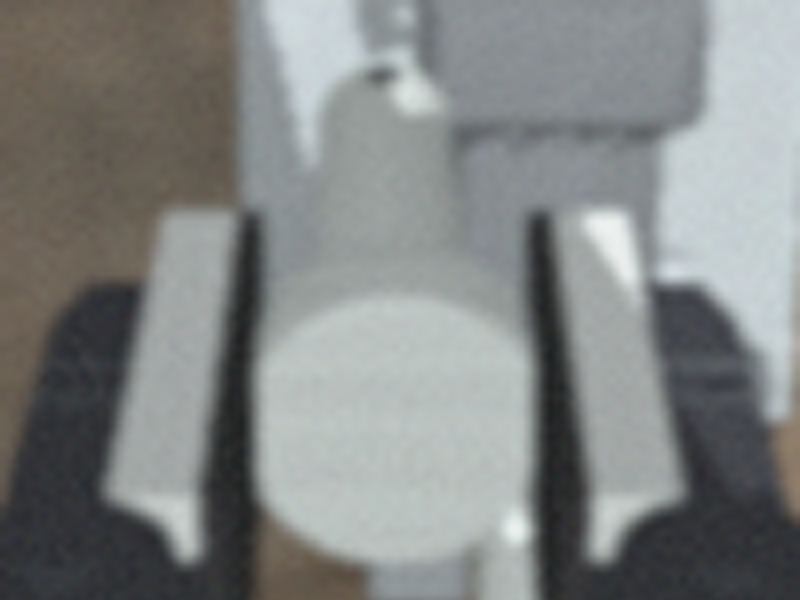

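```bash
python3 -m creep '.32 -.26 0 0;.32 -.26 0 0;0 0 .4 0;0 0 .4 0;0 0 0 0;0 0 0 0' 10 60;python3 -c "
from h import *
delta([.535,.033,.135],np.radians(77))
im=capture('wrist');cv2.imwrite('pics/w8.png',cv2.resize(im[150:290,180:330],(643,600),interpolation=cv2.INTER_CUBIC))
im=capture('side');cv2.imwrite('pics/s8.png',cv2.resize(im[100:220,200:330],(650,600),interpolation=cv2.INTER_CUBIC))"
```

```text
time: 7.45
eef_pos: [0.5305, 0.0308, 0.1384]
tcp_rot: [-2.459, -1.944, 0.014]
ft_force: [-0.3, 0.4, -0.2]
opening: 0.22
tcp [0.5305 0.0308 0.1384] yaw 1.3377496670129423 tilt 0.6465615891603653 shift units [0.106  0.1298 0.1102] turn -0.006153857022691556 F [-0.2732  0.3947 -0.2093] t 7.45 op 18.747415962428967
```

View pics/w8.png

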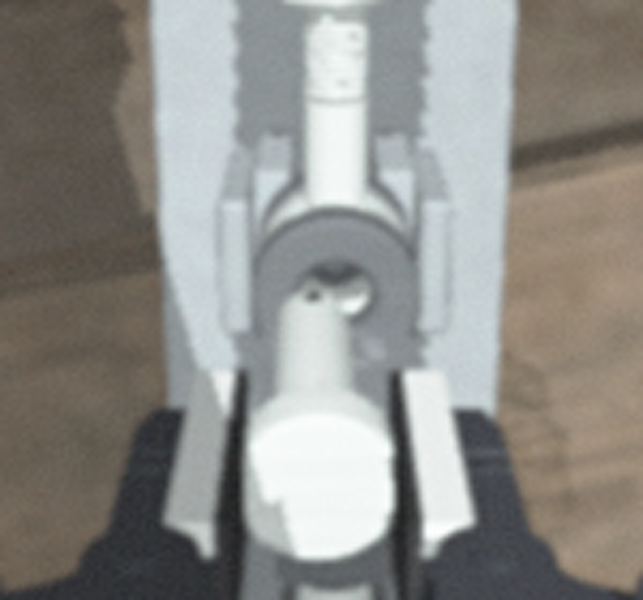

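View pics/s8.png

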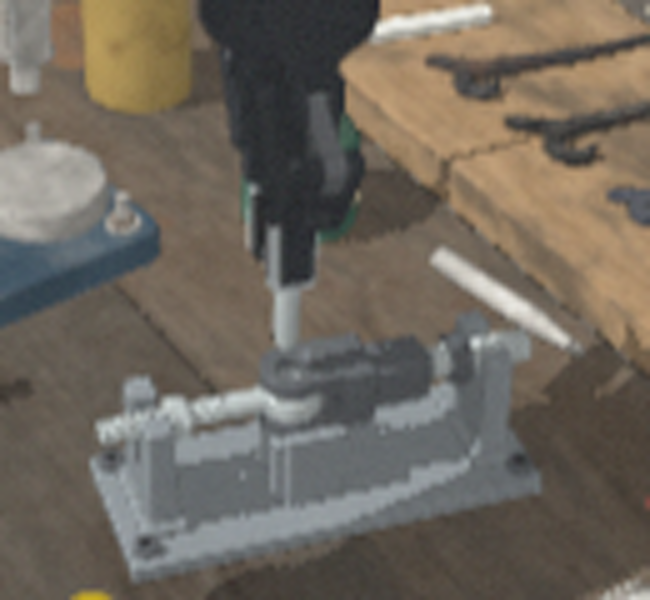

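```bash
python3 -c "
from h import *
h=atz('wrist',258.8,217.6,.079);print(h);delta([*h[:2],.138])
for s in((254.6,263.6,-.010),): pass
o=get_obs();M=R.from_rotvec(o['tcp_rot']).as_matrix()
for z in(-.010,.040,.045):print(z,proj('wrist',o['eef_pos']+M@[0,0.0007,z]),proj('wrist',o['eef_pos']+M@[0,-0.0053,z]))
"
```

```text
[0.5351 0.0336 0.079 ]
tcp [0.5306 0.0308 0.1386] yaw 1.3377133121585758 tilt 0.6412390929545059 shift units [0.1239 0.1237 0.0177] turn None F [-0.9933  0.0152 -1.25  ] t 7.55 op 18.82465434096325
-0.01 [253.737  263.5686] [253.7145 253.8809]
0.04 [253.8292 224.048 ] [253.8131 216.3016]
0.045 [253.8361 221.1089] [253.8204 213.5162]
```

```bash
python3 -m creep '.14 .1 0 0;0 0 0 0;0 0 0 0' 10 60;python3 -c "
from h import *
delta([.5351,.0336,.135],np.radians(77))
im=capture('wrist');cv2.imwrite('pics/w9.png',cv2.resize(im[150:290,180:330],(643,600),interpolation=cv2.INTER_CUBIC))
im=capture('side');cv2.imwrite('pics/s9.png',cv2.resize(im[100:220,200:330],(650,600),interpolation=cv2.INTER_CUBIC))"
```

```text
time: 7.85
eef_pos: [0.536, 0.034, 0.1393]
tcp_rot: [-2.461, -1.944, 0.011]
ft_force: [-0.5, -0.2, 0.2]
opening: 0.218
tcp [0.536  0.034  0.1393] yaw 1.3369851917020728 tilt 0.5176343513262338 shift units [-0.0186 -0.0251  0.1435] turn -0.006918332333561095 F [-0.5168 -0.1755  0.2178] t 7.85 op 18.646204059335393
```

View pics/w9.png

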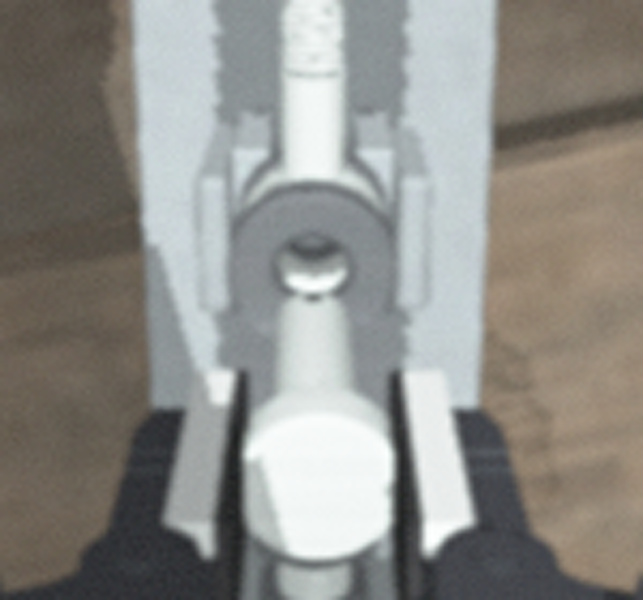

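View pics/s9.png

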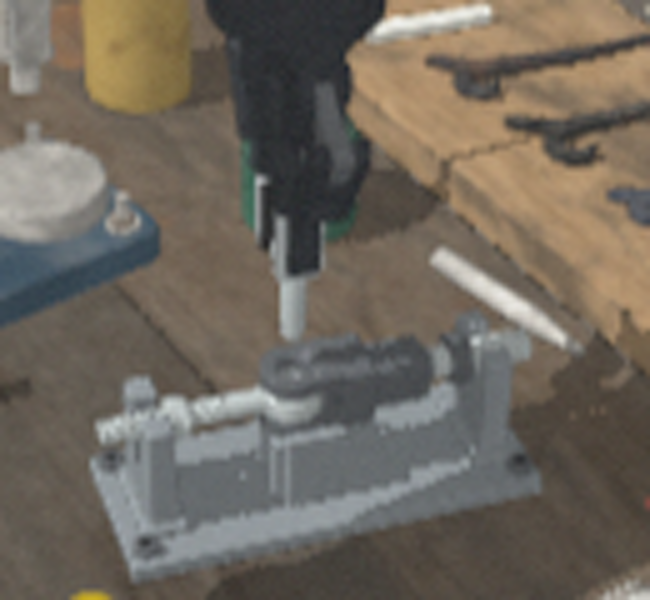

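```bash
python3 -c "
from h import *
h=atz('wrist',253.0,211.8,.079);print(h);delta([*h[:2],.138])
o=get_obs();M=R.from_rotvec(o['tcp_rot']).as_matrix()
for z in(.042,.045,.060):print(z,proj('wrist',o['eef_pos']+M@[0,0.0007,z]),proj('side',o['eef_pos']+M@[0,0.0007,z]))
im=cv2.imread('pics/side0.png');cv2.imwrite('pics/s0c.png',cv2.resize(im[150:200,235:295],(720,600),interpolation=cv2.INTER_CUBIC))
"
```

```text
[0.535  0.0336 0.079 ]
tcp [0.5359 0.0342 0.1393] yaw 1.337160346379625 tilt 0.5176264410510573 shift units [-0.026  -0.0257  0.0428] turn None F [ 0.7581 -0.1925 -1.158 ] t 7.95 op 18.845991829723822
0.042 [253.8347 222.8604] [257.1242 166.0049]
0.045 [253.8387 221.1136] [257.0974 167.0139]
0.06 [253.8574 213.0642] [256.9653 171.999 ]
```

View pics/s0c.png

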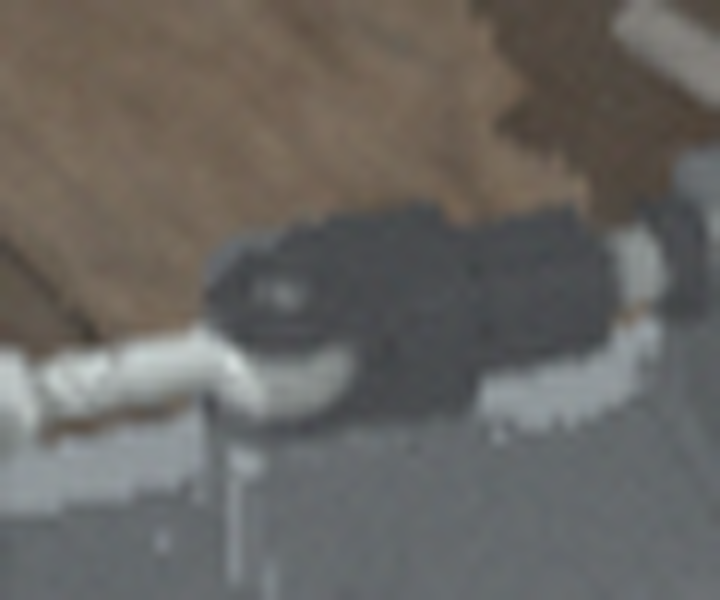

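```bash
python3 -m creep '-.02 -.05 0 0;0 0 0 0;0 0 .2 0;0 0 .15 0;0 0 0 0' 10 60;python3 -c "
from h import *
delta([.535,.0336,.128],np.radians(77))
im=capture('wrist');cv2.imwrite('pics/w10.png',cv2.resize(im[150:290,180:330],(643,600),interpolation=cv2.INTER_CUBIC))"
```

```text
time: 8.45
eef_pos: [0.5338, 0.0338, 0.128]
tcp_rot: [-2.461, -1.943, 0.011]
ft_force: [-0.3, -0.2, -0.4]
opening: 0.215
tcp [0.5338 0.0338 0.128 ] yaw 1.336967052247119 tilt 0.5256542660249947 shift units [ 0.0013  0.0398 -0.0013] turn -0.006936471788514753 F [-0.2987 -0.1547 -0.4018] t 8.45 op 18.349507036904235
```

View pics/w10.png

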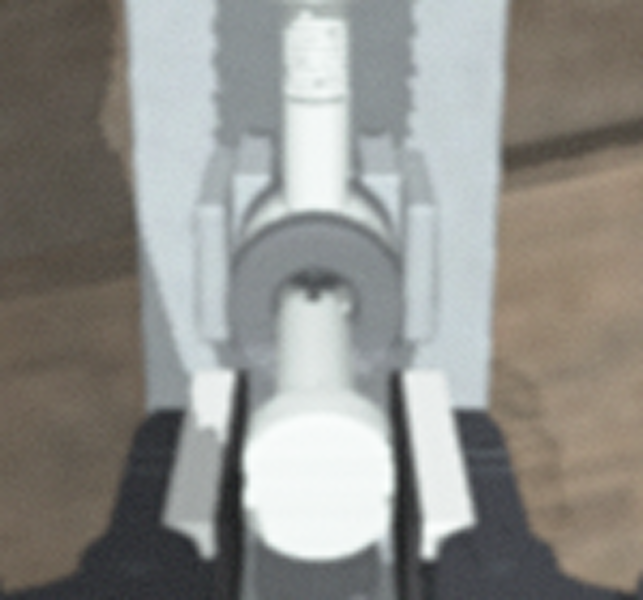

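```bash
python3 -m creep '0 0 .15 0;0 0 .15 0;0 0 .15 0;0 0 0 0' 10 60;python3 -c "
from h import *
delta([.535,.0336,.128],np.radians(77))
im=capture('wrist');cv2.imwrite('pics/w11.png',cv2.resize(im[150:290,180:330],(643,600),interpolation=cv2.INTER_CUBIC))"
```

```text
time: 8.9
eef_pos: [0.5346, 0.0339, 0.1137]
tcp_rot: [-2.462, -1.944, 0.009]
ft_force: [-0.5, 0.8, -1.0]
opening: 0.222
tcp [0.5346 0.0339 0.1137] yaw 1.3371029240434593 tilt 0.4141383127753236 shift units [-0.0061  0.0109 -0.4768] turn -0.0068005999921745275 F [-0.4571  0.8279 -0.9756] t 8.9 op 18.960094227780253
```

View pics/w11.png

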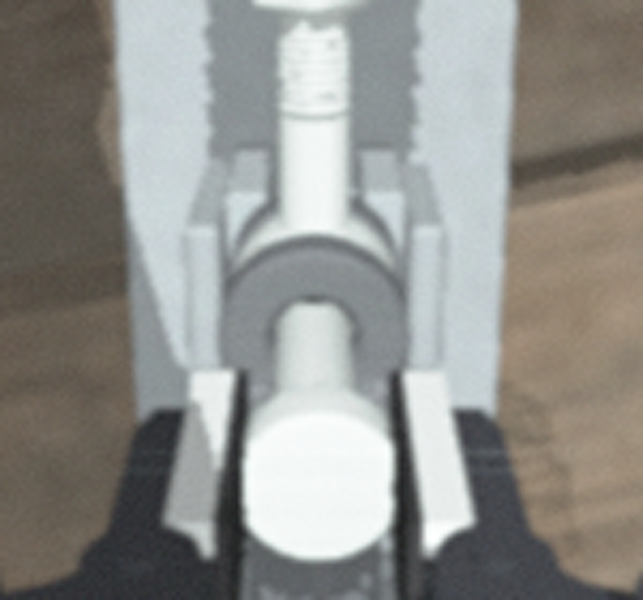

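```bash
python3 -m creep '0 0 .15 0;0 0 .15 0;0 0 .15 0;0 0 0 0' 10 60;python3 -m creep '0 0 .15 0;0 0 .15 0;0 0 0 0' 10 60;python3 -c "
from h import *
delta([.535,.0336,.083],np.radians(77))
im=capture('wrist');cv2.imwrite('pics/w12.png',cv2.resize(im[150:290,180:330],(643,600),interpolation=cv2.INTER_CUBIC))
im=capture('side');cv2.imwrite('pics/s12.png',cv2.resize(im[100:220,200:330],(650,600),interpolation=cv2.INTER_CUBIC))"
```

```text
time: 9.35
eef_pos: [0.5347, 0.0337, 0.0994]
tcp_rot: [-2.462, -1.945, 0.008]
ft_force: [1.0, 0.2, -0.9]
opening: 0.222
time: 9.65
eef_pos: [0.5347, 0.0337, 0.0897]
tcp_rot: [-2.462, -1.945, 0.008]
ft_force: [0.1, -0.1, -0.6]
opening: 0.219
tcp [0.5347 0.0337 0.0897] yaw 1.3370475442014285 tilt 0.3797638008164077 shift units [-0.0022  0.0107  0.2217] turn -0.0068559798342053835 F [ 0.1266 -0.1134 -0.6131] t 9.65 op 18.707658606575734
```

View pics/w12.png

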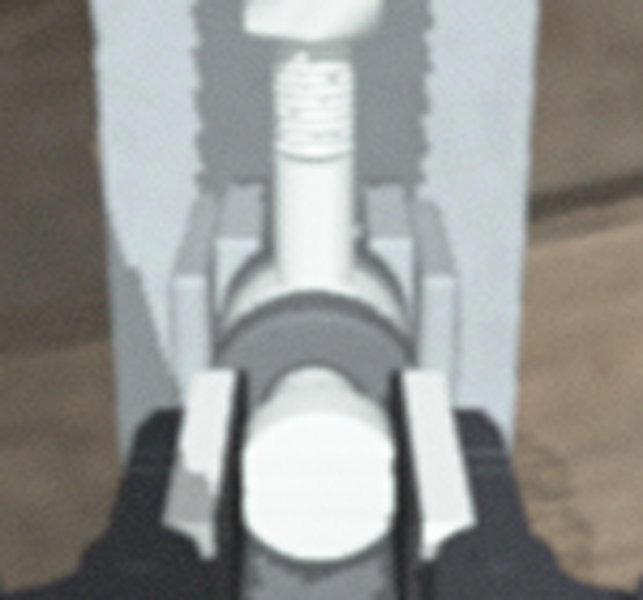

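View pics/s12.png

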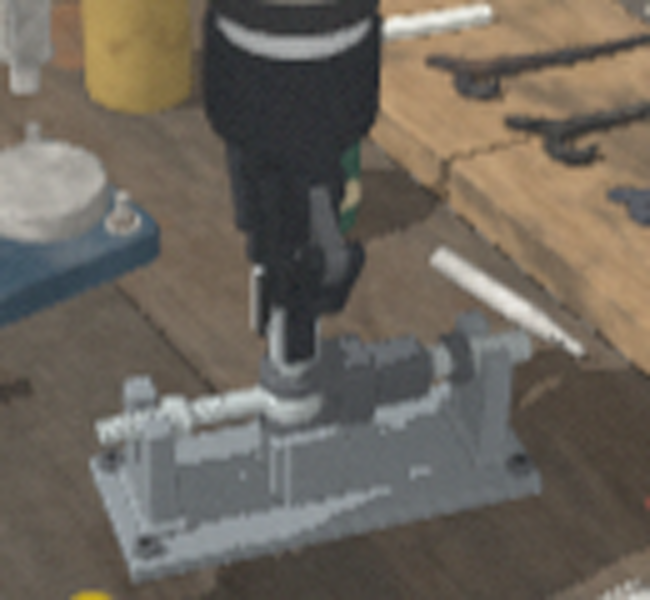

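```bash
python3 -m creep '0 0 .12 0;0 0 .1 0;0 0 0 0' 10 60;python3 -m creep '0 0 .08 0;0 0 0 0' 10 60
```

```text
time: 10.05
eef_pos: [0.5349, 0.0337, 0.0832]
tcp_rot: [-2.462, -1.945, 0.007]
ft_force: [0.0, -0.1, -1.6]
opening: 0.22
time: 10.25
eef_pos: [0.5349, 0.0337, 0.0806]
tcp_rot: [-2.462, -1.945, 0.007]
ft_force: [0.8, 0.3, -0.6]
opening: 0.219
```

```bash
python3 -m creep '0 0 0 0;0 0 0 0;0 0 0 0' 45 60;python3 -m creep '0 0 -.4 0;0 0 -.5 0;0 0 -.5 0;0 0 0 0' 45 60; python3 -c "
from h import *
delta([.535,.0336,.083],np.radians(77))
im=capture('wrist');cv2.imwrite('pics/w13.png',cv2.resize(im[150:290,180:330],(643,600),interpolation=cv2.INTER_CUBIC))
im=capture('side');cv2.imwrite('pics/s13.png',cv2.resize(im[130:220,200:330],(800,554),interpolation=cv2.INTER_CUBIC))"
```

```text
time: 10.55
eef_pos: [0.5349, 0.0337, 0.0808]
tcp_rot: [-2.462, -1.945, 0.007]
ft_force: [-0.5, -0.1, -0.6]
opening: 0.527
time: 10.95
eef_pos: [0.5355, 0.0334, 0.1264]
tcp_rot: [-2.463, -1.944, 0.006]
ft_force: [0.7, -0.3, 0.0]
opening: 0.52
tcp [0.5355 0.0334 0.1264] yaw 1.3365636827433214 tilt 0.305014830664346 shift units [ 0.003  -0.0107  1.4482] turn -0.007339841292312466 F [ 0.6531 -0.2964  0.002 ] t 10.95 op 44.43045755852404
```

View pics/w13.png

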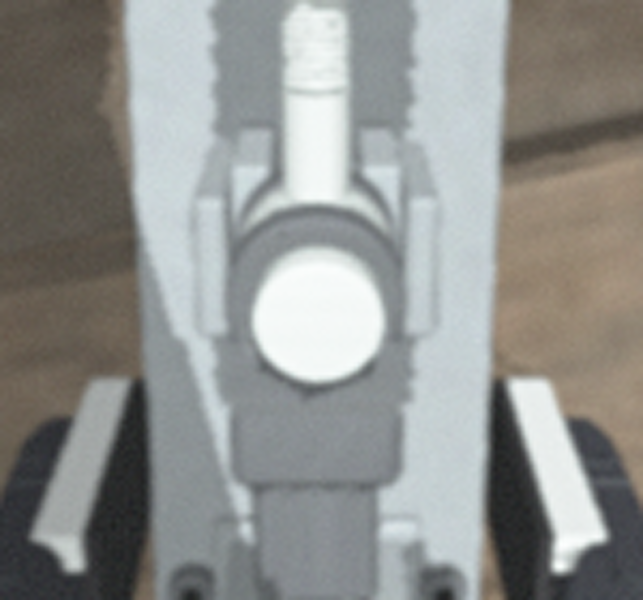

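View pics/s13.png

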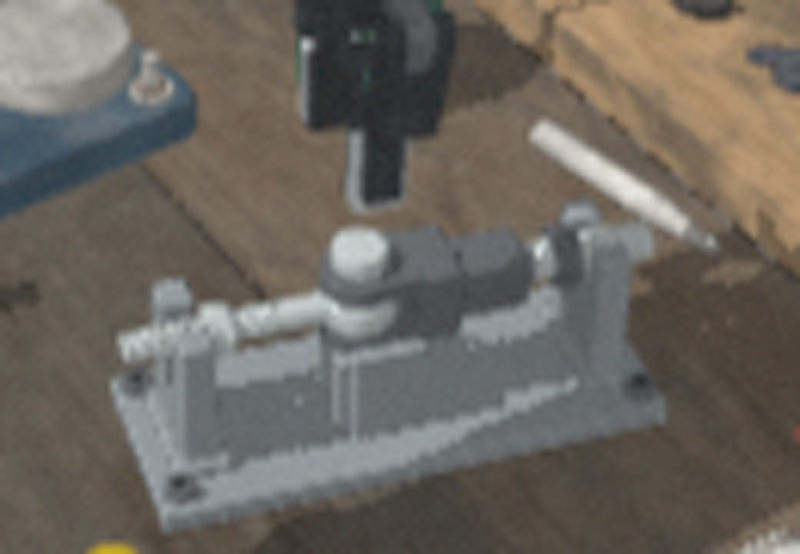

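```bash
python3 -m creep '0 0 0 0;0 0 0 0;0 0 0 0;0 0 0 0;0 0 .4 0;0 0 .4 0;0 0 .2 0;0 0 0 0' 0 60;python3 -m creep '0 0 .12 0;0 0 0 0' 0 60;python3 -m creep '0 0 .1 0;0 0 0 0' 0 60;python3 -m creep '0 0 .1 0;0 0 0 0' 0 60
```

```text
time: 11.85
eef_pos: [0.5306, 0.0338, 0.0883]
tcp_rot: [-2.458, -1.941, 0.021]
ft_force: [-1.5, -0.0, 1.5]
opening: 0.001
time: 12.05
eef_pos: [0.5314, 0.0337, 0.0892]
tcp_rot: [-2.457, -1.94, 0.017]
ft_force: [-0.4, 0.2, 0.2]
opening: -0.001
time: 12.25
eef_pos: [0.5329, 0.0336, 0.0885]
tcp_rot: [-2.458, -1.94, 0.011]
ft_force: [0.6, 0.2, 0.1]
opening: 0.0
time: 12.45
eef_pos: [0.5339, 0.0334, 0.0886]
tcp_rot: [-2.458, -1.94, 0.007]
ft_force: [0.2, -0.7, -0.5]
opening: 0.001
```

```bash
python3 -m creep '0 0 -.4 0;0 0 -.4 0;0 0 -.3 0;0 .6 0 0;0 .6 0 0;0 .5 0 -.007;0 0 0 0;0 0 0 0' 45 60; python3 -c "
from h import *
delta([.5886,.0212,.050],np.radians(77))
im=capture('wrist');cv2.imwrite('pics/w14.png',im)
cv2.imwrite('pics/w14c.png',cv2.resize(im[130:310,180:330],(500,600),interpolation=cv2.INTER_CUBIC))"
```

```text
time: 13.25
eef_pos: [0.5853, 0.0221, 0.125]
tcp_rot: [-2.45, -1.951, 0.006]
ft_force: [-0.2, -0.2, -0.5]
opening: 0.527
tcp [0.5853 0.0221 0.125 ] yaw 1.345309079637703 tilt 0.6033882945115675 shift units [-0.012   0.1409  2.5002] turn 0.0014055556020691196 F [-0.198  -0.2351 -0.537 ] t 13.25 op 45.01850966832527
```

View pics/w14c.png

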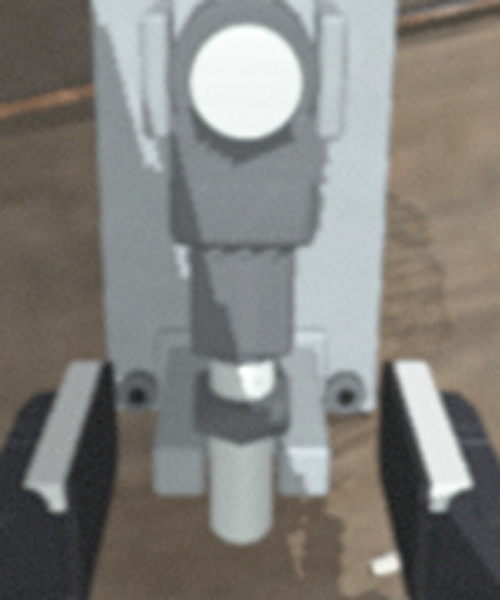

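```bash
python3 -c "
from h import *
for v in(203.5,237.1): delta([*atz('wrist',253.35,v,.074)[:2],.05])"
```

```text
tcp [0.5853 0.0221 0.1251] yaw 1.3453291787535426 tilt 0.5856246868233828 shift units [-0.0141 -0.3473  2.5073] turn None F [-0.1943  0.0672  0.221 ] t 13.3 op 44.90321418917631
tcp [0.5853 0.0221 0.1251] yaw 1.3453291787535426 tilt 0.5856246868233828 shift units [-0.0163  0.5702  2.4983] turn None F [-0.1943  0.0672  0.221 ] t 13.3 op 44.90321418917631
```

```bash
python3 -m creep '-.01 .18 0 0;0 0 .5 0;0 0 .5 0;0 0 .5 0;0 0 .5 0;0 0 .4 0;0 0 0 0;0 0 0 0' 45 60; python3 -c "
from h import *
delta([.5886,.0212,.050],np.radians(77))
im=capture('wrist')
cv2.imwrite('pics/w15c.png',cv2.resize(im[130:310,180:330],(500,600),interpolation=cv2.INTER_CUBIC))"
```

```text
time: 14.1
eef_pos: [0.5852, 0.023, 0.0458]
tcp_rot: [-2.444, -1.949, 0.012]
ft_force: [0.8, 0.6, -0.6]
opening: 0.528
tcp [0.5852 0.023  0.0458] yaw 1.3464339383097168 tilt 0.9691529854863056 shift units [-0.0317  0.1223 -0.1418] turn 0.0025304142740829594 F [ 0.7585  0.5766 -0.6435] t 14.1 op 45.06359055641836
```

View pics/w15c.png

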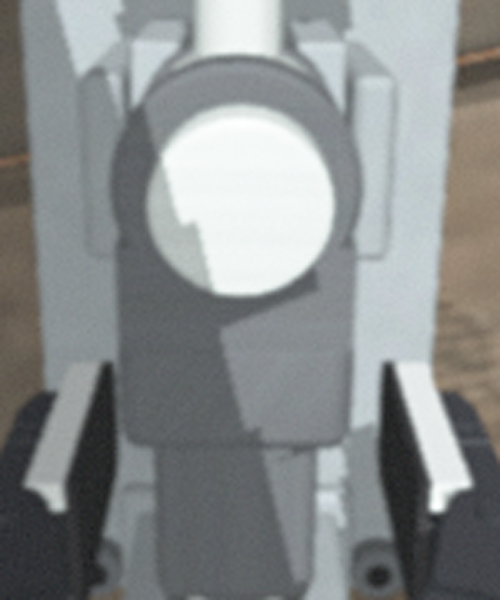

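```bash
python3 -m creep '-.02 .16 -.12 0;0 0 0 0;0 0 0 0' 45 60; python3 -c "
from h import *
delta([.5886,.0212,.050],np.radians(77))
im=capture('wrist')
cv2.imwrite('pics/w16c.png',cv2.resize(im[130:310,180:330],(500,600),interpolation=cv2.INTER_CUBIC))"
```

```text
time: 14.45
eef_pos: [0.5917, 0.0211, 0.0516]
tcp_rot: [-2.446, -1.951, 0.007]
ft_force: [-0.3, -0.8, -0.6]
opening: 0.531
tcp [0.5917 0.0211 0.0516] yaw 1.3466794367485038 tilt 0.7881569591370718 shift units [-0.0197 -0.101   0.0552] turn 0.0027759127128699213 F [-0.2511 -0.8175 -0.6269] t 14.45 op 45.321189894269004
```

View pics/w16c.png

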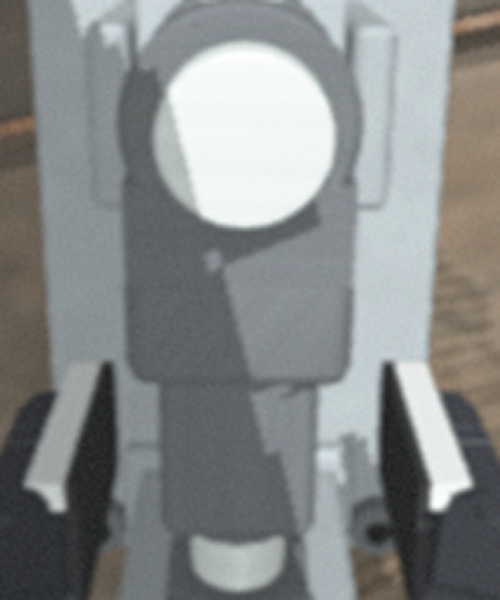

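```bash
python3 -c "
from h import *
for v in(130+382/3.333,130+538/3.333): delta([*atz('wrist',252,v,.074)[:2],.05])
for v in(130+135/3.333,): delta([*atz('wrist',253.5,v,.088)[:2],.05])"
```

```text
tcp [0.592  0.021  0.0518] yaw 1.3466032135076087 tilt 0.7459565795478588 shift units [-0.0299 -0.5777  0.0676] turn None F [ 0.1378  0.1001 -0.1316] t 14.5 op 45.1067943447314
tcp [0.592  0.021  0.0518] yaw 1.3466032135076087 tilt 0.7459565795478588 shift units [-0.0335  0.3144  0.0567] turn None F [ 0.1378  0.1001 -0.1316] t 14.5 op 45.1067943447314
tcp [0.592  0.021  0.0518] yaw 1.3466032135076087 tilt 0.7459565795478588 shift units [-0.0041 -1.9053  0.0839] turn None F [ 0.1378  0.1001 -0.1316] t 14.5 op 45.1067943447314
```

```bash
python3 -m creep '0 0 0 0;0 0 0 0;0 0 0 0;0 0 0 0;0 0 0 0' 5 120; python3 -m creep '0 0 -.15 0;0 0 -.25 0;0 0 -.3 0;0 0 -.3 0;0 0 -.3 0;0 0 -.3 0;0 0 -.3 0;0 0 -.2 0;0 0 -.1 0;0 0 0 0' 5 120;python3 -c "
from h import *
delta([.5886,.0212,.11],np.radians(77))
im=capture('wrist');cv2.imwrite('pics/w17.png',im)
im=capture('side');cv2.imwrite('pics/s17.png',cv2.resize(im[80:230,190:350],(640,600),interpolation=cv2.INTER_CUBIC))"
```

```text
time: 15.0
eef_pos: [0.5924, 0.0202, 0.0529]
tcp_rot: [-2.448, -1.951, 0.005]
ft_force: [0.8, -0.5, 0.7]
opening: 0.249
time: 16.0
eef_pos: [0.5912, 0.0206, 0.1224]
tcp_rot: [-2.445, -1.95, 0.01]
ft_force: [-0.5, -0.4, -4.5]
opening: 0.252
tcp [0.5912 0.0206 0.1224] yaw 1.3463019669253815 tilt 0.8787848137442891 shift units [-0.0033 -0.0839  0.4154] turn 0.002398442889747665 F [-0.4543 -0.3516 -4.5467] t 16.0 op 21.531147246436817
```

View pics/w17.png

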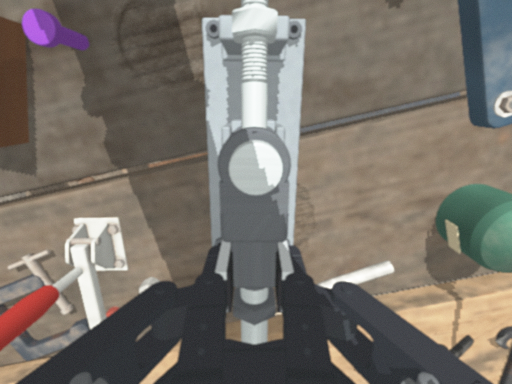

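View pics/s17.png

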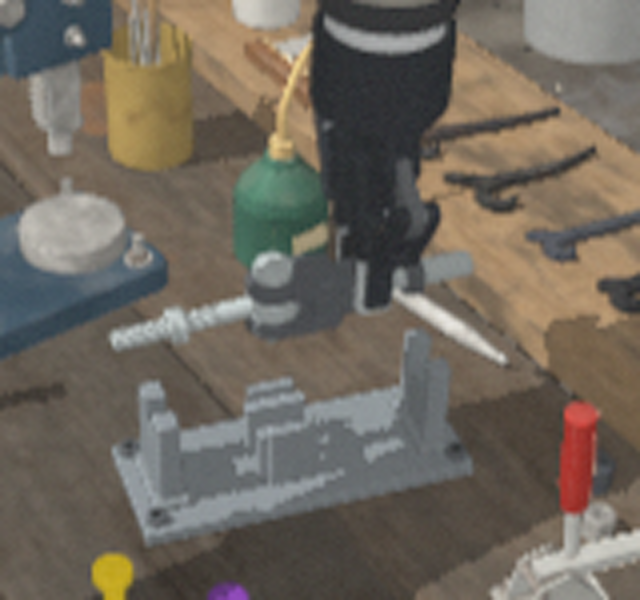

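```bash
python3 -m creep '0 0 -.2 0;0 0 -.3 0;0 0 -.3 0;0 0 -.25 0;0 0 -.1 0;0 0 0 0;0 0 0 0' 5 120; python3 -m creep '0 0 0 0;0 0 0 0' 5 20;python3 -c "
from h import *
delta([.5886,.0212,.16],np.radians(77))
im=capture('side');cv2.imwrite('pics/s18.png',cv2.resize(im[60:230,190:350],(565,600),interpolation=cv2.INTER_CUBIC))"
```

```text
time: 16.8
eef_pos: [0.5909, 0.0203, 0.1588]
tcp_rot: [-2.445, -1.949, 0.013]
ft_force: [-0.7, -0.3, -4.6]
opening: 0.25
time: 17.0
eef_pos: [0.5905, 0.0204, 0.1582]
tcp_rot: [-2.444, -1.948, 0.014]
ft_force: [-0.5, -0.4, -3.8]
opening: 0.252
tcp [0.5905 0.0204 0.1582] yaw 1.3458798389810405 tilt 1.0561777162400399 shift units [ 0.0135 -0.0695 -0.0572] turn 0.001976314945406621 F [-0.4688 -0.4079 -3.7906] t 17.0 op 21.56312543531557
```

View pics/s18.png

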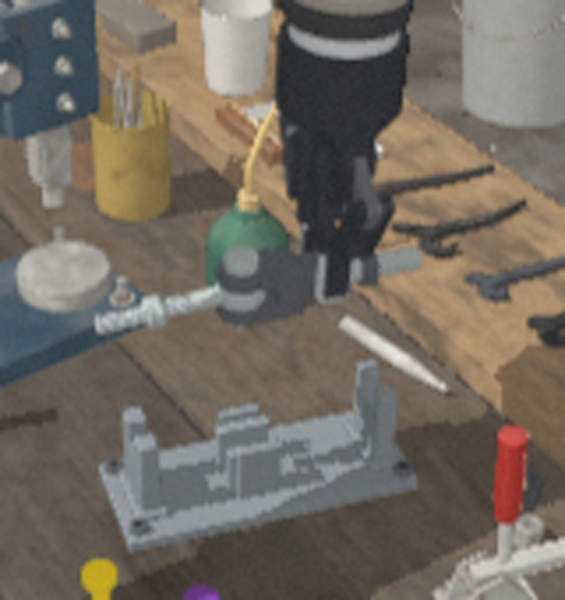

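```bash
python3 -m creep '0 0 0 0;0 0 .3 0;0 0 -.6 0;0 0 0 0;0 0 0 0' 5 20;python3 -c "
from h import *
delta([.5886,.0212,.16],np.radians(77))
im=capture('side');cv2.imwrite('pics/s19.png',cv2.resize(im[60:230,190:350],(565,600),interpolation=cv2.INTER_CUBIC))"
```

```text
time: 17.55
eef_pos: [0.589, 0.0206, 0.1635]
tcp_rot: [-2.442, -1.946, 0.02]
ft_force: [-0.3, 0.1, -5.1]
opening: 0.254
tcp [0.589  0.0206 0.1635] yaw 1.3459425529696754 tilt 1.316787779512119 shift units [ 0.015  -0.0134  0.1172] turn 0.002039028934041509 F [-0.2514  0.0529 -5.1497] t 17.55 op 21.689555465440133
```

View pics/s19.png

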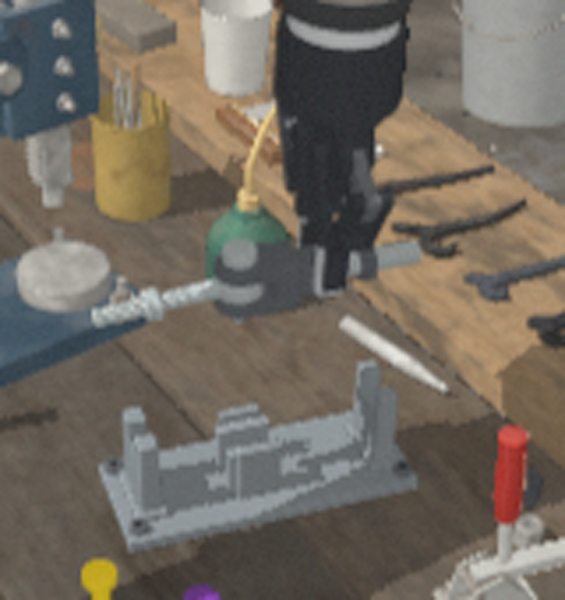

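```bash
python3 -m creep '0 0 0 0;0 0 -.2 0;0 0 -.4 0;0 0 -.6 0;0 0 -.7 0;0 0 -.7 0;0 0 -.7 0;0 0 -.7 0;0 0 -.7 0;0 0 -.5 0;0 0 -.2 0' 5 120;python3 -c "
from h import *
delta([.5886,.0212,.16],np.radians(77));q=get_obs()['joint_positions'];print(q,q[1]+q[3]+q[5])"
```

```text
time: 18.7
eef_pos: [0.5921, 0.0184, 0.337]
tcp_rot: [-2.446, -1.946, 0.019]
ft_force: [-0.6, -0.4, -4.2]
opening: 0.251
tcp [0.5921 0.0184 0.337 ] yaw 1.3441894081251704 tilt 1.1422051980908636 shift units [ 0.0612 -0.017   5.9014] turn 0.00028588408953655886 F [-0.5751 -0.364  -4.2112] t 18.7 op 21.40287995909716
[-0.4957  0.448   0.7237  1.1622 -0.2935  1.6509  1.5028] 3.261101182885847
```

```bash
python3 -m creep '0 0 -.3 0;0 0 -.6 0;0 0 -.7 0;0 0 -.7 0;0 0 -.7 0;0 0 -.7 0;0 0 -.6 0;0 0 -.3 0' 5 120;python3 -c "
from h import *
delta([.5886,.0212,.16],np.radians(77));q=get_obs()['joint_positions'];print(q,R.from_rotvec(get_obs()['tcp_rot']).as_matrix()[:,2])"
```

```text
time: 19.5
eef_pos: [0.5929, 0.015, 0.4744]
tcp_rot: [-2.452, -1.936, 0.036]
ft_force: [1.3, -0.4, -6.4]
opening: 0.254
tcp [0.5929 0.015  0.4744] yaw 1.3366842719992997 tilt 1.6433813166374005 shift units [ 0.2468  0.102  10.4808] turn -0.007219252036334112 F [ 1.2722 -0.4317 -6.449 ] t 19.5 op 21.652910560271675
[-0.256   0.5038  0.4832  0.6732 -0.2462  2.0307  1.4066] [-0.0287 -0.001  -0.9996]
```

```bash
python3 -m creep '0 0 -.3 0;0 0 -.3 0' 5 120;python3 -c "
from h import *
delta([.5886,.0212,.16],np.radians(77));q=get_obs()['joint_positions'];print(q,R.from_rotvec(get_obs()['tcp_rot']).as_matrix()[:,2])"
```

```text
time: 19.7
eef_pos: [0.5902, 0.0141, 0.4811]
tcp_rot: [-2.457, -1.936, 0.031]
ft_force: [0.1, 0.5, -5.6]
opening: 0.25
tcp [0.5902 0.0141 0.4811] yaw 1.335018029989265 tilt 1.3707175587530833 shift units [ 0.2964  0.135  10.7022] turn -0.008885494046368736 F [ 0.0892  0.4632 -5.644 ] t 19.7 op 21.314878276047136
[-0.1027  0.4837  0.1169  0.6512 -0.0583  2.0327  1.3111] [-0.0238 -0.002  -0.9997]
```

```bash
python3 -m creep '0 0 -.3 0;0 0 -.3 0;0 0 -.3 0' 5 120;python3 -c "
from h import *
delta([.5886,.0212,.16],np.radians(77));q=get_obs()['joint_positions'];print(q,R.from_rotvec(get_obs()['tcp_rot']).as_matrix()[:,2])"
```

```text
time: 20.0
eef_pos: [0.5829, 0.0134, 0.4932]
tcp_rot: [-2.465, -1.942, 0.007]
ft_force: [1.3, 0.1, -4.3]
opening: 0.253
tcp [0.5829 0.0134 0.4932] yaw 1.3348385872672401 tilt 0.3354344837638536 shift units [ 0.3122  0.1885 11.1061] turn -0.009064936768393705 F [ 1.2695  0.0806 -4.2599] t 20.0 op 21.60499356890831
[-0.103   0.4581  0.1171  0.6589 -0.0579  2.0325  1.3114] [-0.0059  0.0001 -1.    ]
```

```bash
python3 -m creep '0 .5 -.5 0;0 .5 -.5 0;0 .5 -.5 0' 5 120;python3 -c "
from h import *
delta([.5886,.0212,.16],np.radians(77));q=get_obs()['joint_positions'];print(q,R.from_rotvec(get_obs()['tcp_rot']).as_matrix()[:,2])"
```

```text
time: 20.3
eef_pos: [0.6084, 0.0019, 0.5036]
tcp_rot: [2.445, 1.925, 0.053]
ft_force: [0.2, 0.1, -4.7]
opening: 0.254
tcp [0.6084 0.0019 0.5036] yaw 1.333998935362641 tilt 2.5650226172103734 shift units [ 0.3718 -1.2941 11.4118] turn -0.009904588672992931 F [ 0.1695  0.1411 -4.6739] t 20.3 op 21.649867595898606
[-0.0796  0.4979  0.1225  0.5689 -0.0645  2.0323  1.3306] [ 0.0447 -0.0019 -0.999 ]
```

```bash
python3 -m creep '0 .8 -.8 0;0 .8 -.8 0;0 .8 -.8 0;0 .8 -.8 0' 5 120;python3 -c "
from h import *
delta([.5886,.0212,.16],np.radians(77));q=get_obs()['joint_positions'];print(q,R.from_rotvec(get_obs()['tcp_rot']).as_matrix()[:,2])"
```

```text
time: 20.7
eef_pos: [0.6512, -0.0214, 0.5264]
tcp_rot: [2.39, 1.88, 0.169]
ft_force: [-0.2, 0.3, -4.3]
opening: 0.256
tcp [ 0.6512 -0.0214  0.5264] yaw 1.3351403364504812 tilt 8.404506197934133 shift units [ 0.55   -4.0923 11.769 ] turn -0.008763187585152599 F [-0.1554  0.3462 -4.3441] t 20.7 op 21.82284944990701
[-0.0342  0.5687  0.1396  0.396  -0.0893  2.0327  1.3655] [ 0.146  -0.0065 -0.9893]
```

```bash
python3 -m creep '0 .6 -.9 0;0 .6 -.9 0;0 .6 -.9 0;0 .6 -.9 0;0 .6 -.9 0' 5 120;python3 -c "
from h import *
delta([.5886,.0212,.16],np.radians(77));q=get_obs()['joint_positions'];print(q,R.from_rotvec(get_obs()['tcp_rot']).as_matrix()[:,2])"
```

```text
time: 21.2
eef_pos: [0.6537, -0.0404, 0.5813]
tcp_rot: [2.319, 1.822, 0.301]
ft_force: [0.2, 0.3, -4.4]
opening: 0.252
tcp [ 0.6537 -0.0404  0.5813] yaw 1.3386430620680456 tilt 15.443814184129815 shift units [ 0.8106 -6.1875 12.9297] turn -0.005260461967588226 F [ 0.2439  0.3377 -4.3657] t 21.2 op 21.513153641575958
[-0.0037  0.5472  0.1666  0.295  -0.1182  2.0327  1.3921] [ 0.2659 -0.0144 -0.9639]
```

```bash
python3 -m creep '0 .5 -1 0;0 .5 -1 0;0 .5 -1 0;0 .5 -1 0;0 .5 -1 0;0 .5 -1 0' 5 120;python3 -c "
from h import *
delta([.5886,.0212,.16],np.radians(77));q=get_obs()['joint_positions'];print(q,R.from_rotvec(get_obs()['tcp_rot']).as_matrix()[:,2])"
```

```text
time: 21.8
eef_pos: [0.6114, -0.0538, 0.6698]
tcp_rot: [2.222, 1.746, 0.453]
ft_force: [-0.3, -0.8, -4.0]
opening: 0.254
tcp [ 0.6114 -0.0538  0.6698] yaw 1.3473374790145003 tilt 24.230152509507853 shift units [ 1.0319 -8.114  15.1228] turn 0.003433954978866449 F [-0.3389 -0.772  -3.9725] t 21.8 op 21.711357241441203
[ 0.0178  0.4332  0.1844  0.2559 -0.1355  2.0325  1.4144] [ 0.4096 -0.0251 -0.9119]
```

```bash
python3 -m creep '0 .5 -1 0;0 .5 -1 0;0 .5 -1 0;0 .5 -1 0;0 .5 -1 0;0 .5 -1 0' 5 120;python3 -c "
from h import *
delta([.5886,.0212,.16],np.radians(77));q=get_obs()['joint_positions'];print(q,R.from_rotvec(get_obs()['tcp_rot']).as_matrix()[:,2])
cv2.imwrite('pics/s20.png',capture('side'));cv2.imwrite('pics/w20.png',capture('wrist'))"
```

```text
time: 22.4
eef_pos: [0.553, -0.0638, 0.7522]
tcp_rot: [2.122, 1.666, 0.587]
ft_force: [0.3, -0.3, -4.9]
opening: 0.253
tcp [ 0.553  -0.0638  0.7522] yaw 1.3574980286864249 tilt 32.74137510444516 shift units [  1.2065 -10.1979  17.1367] turn 0.01359450465079104 F [ 0.2908 -0.28   -4.8937] t 22.4 op 21.62993228313834
[ 0.0401  0.3108  0.1958  0.2299 -0.1503  2.0325  1.4336] [ 0.5395 -0.0381 -0.8411]
```

View pics/s20.png

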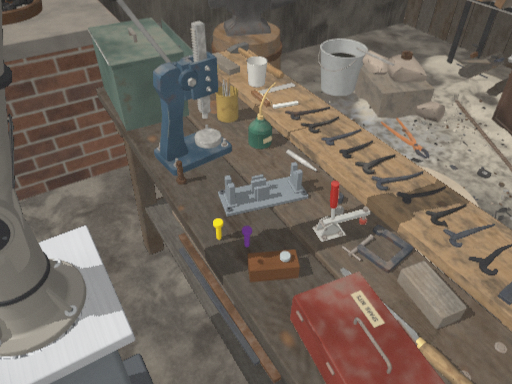

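View pics/w20.png

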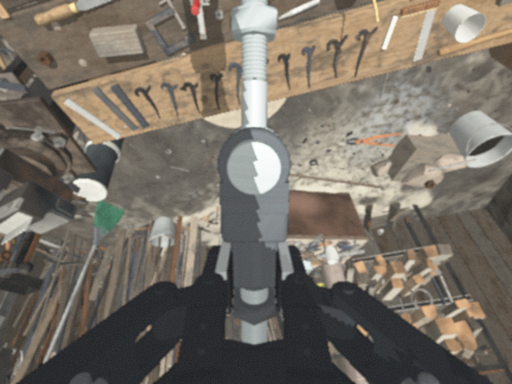

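```bash
python3 -m creep '0 .5 -1 0;0 .5 -1 0;0 .5 -1 0;0 .5 -1 0;0 .5 -1 0;0 .5 -1 0;0 .5 -.8 0;0 0 0 0' 5 120;python3 -c "
from h import *
delta([.5886,.0212,.16],np.radians(77));q=get_obs()['joint_positions'];print(q,R.from_rotvec(get_obs()['tcp_rot']).as_matrix())
"
```

```text
time: 23.3
eef_pos: [0.4698, -0.0713, 0.8384]
tcp_rot: [2.0, 1.566, 0.728]
ft_force: [-0.1, -0.6, -4.3]
opening: 0.253
tcp [ 0.4698 -0.0713  0.8384] yaw 1.3702743104001311 tilt 42.66333893571617 shift units [  1.3541 -12.9889  19.1301] turn 0.0263707863644973 F [-0.1101 -0.6294 -4.2796] t 23.3 op 21.617027483348227
[ 0.0786  0.1667  0.1952  0.2004 -0.169   2.0331  1.4528] [[ 0.198   0.7104  0.6754]
 [ 0.9743 -0.2183 -0.056 ]
 [ 0.1076  0.6691 -0.7353]]
```

```bash
python3 -m creep '0 -.2 .3 0;0 -.4 .6 0;0 -.5 .8 0;0 -.5 .8 0;0 -.3 .5 0;0 0 0 0' 5 120;python3 -c "
from h import *
delta([.55,-.04,.45]);q=get_obs()['joint_positions'];print(q,R.from_rotvec(get_obs()['tcp_rot']).as_matrix())
"
```

```text
time: 23.9
eef_pos: [0.493, -0.0643, 0.7242]
tcp_rot: [2.002, 1.569, 0.72]
ft_force: [-0.5, 0.9, -5.4]
opening: 0.25
tcp [ 0.493  -0.0643  0.7242] yaw 1.3692395358189096 tilt 42.34028104701655 shift units [ 0.2192 -4.9003  7.9846] turn None F [-0.5493  0.8699 -5.365 ] t 23.9 op 21.380671065961277
[-0.0942 -0.1415  0.1409  0.99    0.0427  1.5527  1.3981] [[ 0.1991  0.7142  0.671 ]
 [ 0.9745 -0.2168 -0.0584]
 [ 0.1037  0.6655 -0.7392]]
```

Tilt is kept and joint 6 is off its stop. I'll come down a bit more.

```bash
python3 -m creep '0 -.2 .3 0;0 -.4 .6 0;0 -.5 .8 0;0 -.5 .8 0;0 -.5 .8 0;0 -.5 .8 0;0 -.4 .6 0;0 -.2 .3 0;0 0 0 0' 5 120;python3 -c "
from h import *
delta([.55,-.04,.40]);q=get_obs()['joint_positions'];print(q,R.from_rotvec(get_obs()['tcp_rot']).as_matrix())
cv2.imwrite('pics/s21.png',capture('side'));cv2.imwrite('pics/w21.png',capture('wrist'))"
```

```text
time: 24.8
eef_pos: [0.5305, -0.0538, 0.5443]
tcp_rot: [2.007, 1.565, 0.718]
ft_force: [-0.2, 0.4, -5.0]
opening: 0.252
tcp [ 0.5305 -0.0538  0.5443] yaw 1.3650002692068246 tilt 42.20931303819276 shift units [ 0.0724 -2.8293  3.9706] turn None F [-0.1847  0.3566 -4.9703] t 24.8 op 21.48655759212972
[-0.0774 -0.2542  0.0888  1.5652  0.0792  1.0949  1.3326] [[ 0.2032  0.7148  0.6692]
 [ 0.9735 -0.221  -0.0595]
 [ 0.1053  0.6635 -0.7407]]
```

View pics/s21.png

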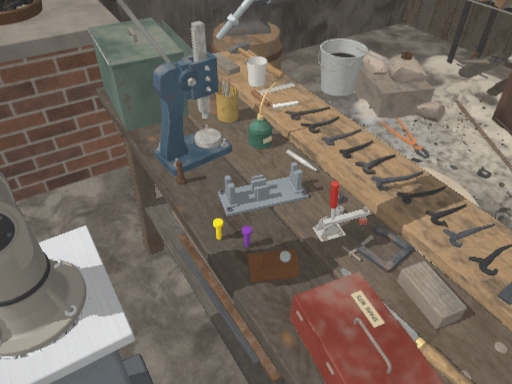

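View pics/w21.png

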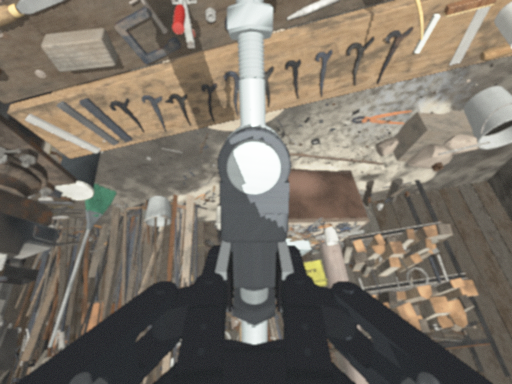

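```bash
python3 -m creep '0 0 .3 0;0 0 .6 0;0 0 .8 0;0 0 .8 0;0 0 .8 0;0 0 .6 0;0 0 .3 0;0 0 0 0;0 0 0 0;0 0 0 0;0 0 0 0;0 0 0 0' 5 120;python3 -c "
from h import *
delta([.55,-.04,.40]);o=get_obs();print(o['joint_positions'],o['qd'],R.from_rotvec(o['tcp_rot']).as_matrix())
im=capture('side');cv2.imwrite('pics/s22.png',cv2.resize(im[0:200,130:400],(800,592),interpolation=cv2.INTER_CUBIC));cv2.imwrite('pics/w22.png',capture('wrist'));cv2.imwrite('pics/t22.png',capture('top'))"
```

```text
time: 26.1
eef_pos: [0.626, -0.0637, 0.4683]
tcp_rot: [1.988, 1.545, 0.744]
ft_force: [0.3, -0.3, -4.8]
opening: 0.249
tcp [ 0.626  -0.0637  0.4683] yaw 1.3661469005674316 tilt 43.98331378583784 shift units [ 0.0057 -3.4926 -0.1619] turn None F [ 0.3236 -0.2554 -4.8394] t 26.1 op 21.291254059638785
[-0.077  -0.0948  0.127   1.6407  0.0491  0.828   1.3573] [ 0.     -0.0102 -0.0017 -0.0093  0.0034  0.0052 -0.0017] [[ 0.202   0.6934  0.6917]
 [ 0.9731 -0.2219 -0.0617]
 [ 0.1107  0.6856 -0.7195]]
```

View pics/s22.png

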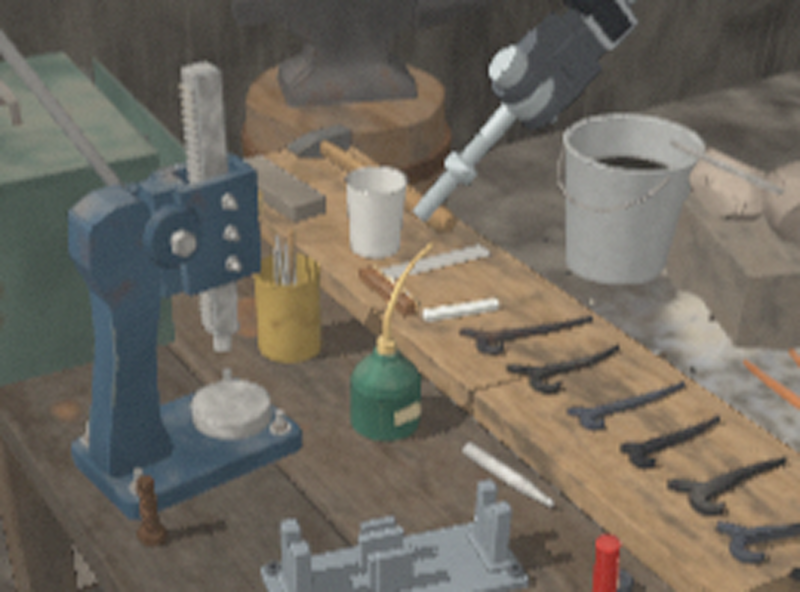

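View pics/w22.png

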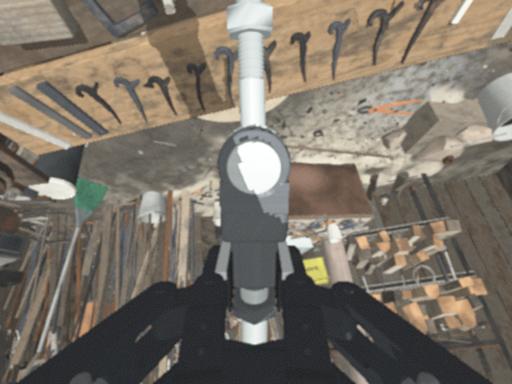

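```bash
python3 -m creep '0 0 0 0;0 0 0 0;0 0 0 0' 5 120; python3 -c "
from h import *
delta([.55,-.04,.40]);print(sign_off())"
```

```text
time: 26.55
eef_pos: [0.6258, -0.0637, 0.468]
tcp_rot: [1.988, 1.546, 0.744]
ft_force: [-0.6, 0.6, -5.0]
opening: 0.253
tcp [ 0.6258 -0.0637  0.468 ] yaw 1.366108749677812 tilt 43.9543059662605 shift units [ 0.0092 -3.4807 -0.1626] turn None F [-0.64    0.6186 -5.0161] t 26.55 op 21.644615445772114
the job is handed in; nothing more can be done
None
```

I put the long pin through fork and eye, gripped the clevis by its neck at 120 N, and lifted the pinned pair out of the cradle. I handed the job in at 26.6 s, still holding the pair tipped; `sign_off` gives no verdict.

**How it was tipped:** Moves can only turn the tool about its own axis. First I eased the grip to 20 N so the clevis would swing under its own weight, but it did not slip. Then I drove the arm up and out past its reach at full grip. That tilted the tool outward, and I brought it back down with the tilt kept.

**Last checks:**
- **Angle:** the tool was tilted 44°, which puts the clevis axis about 47° from vertical with the eye bolt downward. The pin head is on the upper side.
- **Pin:** the pictures show its head seated on the fork. Before lifting, closed fingers stopped on the head at about 88 mm, where a fully home pin should be.
- **Height and load:** fingertips were at 0.47 m. The eye bolt's end works out well over 10 cm above the bench. The wrist carried about 5 N, matching the weight of the three parts, and the joint speeds were near zero.
- **Bystanders:** the last pictures showed the short pin still in the block and the oil can where it stood.

**One reading outside its limit:** while tilting, joint 6 sat on its stop and read up to 2.033 rad against the listed 2.03. It had dropped to 0.83 by the end. I can't tell whether the judge counts that as passing the joint's range.

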